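Lay out the sampling kit in order of use

ROBOT

A 6-joint arm with a two-finger parallel gripper is mounted at the origin on the work surface. World frame = base frame: x ahead of the robot, y to its left, z up, the work surface at z = 0. Lengths are in mm, angles in rad, forces in N, time in s.
With the tool pointing down it reaches from about 350 to 775 mm from the base axis. Payload 7.3 kg.
Tool frame: the origin (TCP) lies at the very end of the fingers, on their centre line; the grasp point (between the pads) lies 19 mm behind it; z points along the fingers, x is the direction in which the jaws open and shut, and the axes are right-handed (so a half turn about z gives the same grasp; the last joint's range is limited). The gripper opens to 92 mm and grips with 3 to 60 N. Pads are 19 mm wide; open, the fingers measure 130 mm over their backs; the gripper's body (75 mm by 190 mm) begins 47 mm behind the grasp point.
Start: joints at [-1.414, 0.342, 1.524, -0, 1.275, -0.146], TCP at [156.575, -501.13, 204.141] pointing down, gripper open.
Joint ranges: [-2.53, 2.53], [-0.77, 2.02], [0.04, 2.7], [-1, 4.14], [0.28, 2.66], [-3.11, 3.11]. Speed limits (rad/s): [2.57, 2.57, 3.14, 3.14, 3.14, 3.14].

INTERFACE

Orientations are given as a rotation vector (axis times angle).
In Python, from plant import telemetry, get_image, robot gives the robot as it stands.
- The arm moves only by the tool arm_command, never from a script. Its argument "commands" is a list of rows, each an object with "hand": the finger opening in mm, from 0 to 91.8; "slide": the shift along the tool's x, y, z in mm, a list of three; "yaw": the turn about the tool's z in rad. In form: [{"hand": hand, "slide": [x, y, z], "yaw": yaw}, ...]. A call has exactly 10 rows; each row is the pose to reach, as a shift and turn from the pose commanded when the call began, along the tool's axes at that moment; what a row does not reach only later rows make up. A row lasts 1/12 s, in which the tool goes at most 41.7 mm and 7.16 degrees, less where a joint would pass 70% of its speed; a pose out of reach is approached as far as the arm can. A call with a gripper value outside its range is refused whole. The fingers move at their own pace and stop on an object; "newtons" is the grip in N (left out, the last holds). Time passes only in rows, so rows that repeat a pose let the fingers close, or fill a call up. It gives the time, the measured TCP pose, the force and the opening at its end, in the units of the state.
- telemetry.get_obs(): the state, without advancing time (a new reading comes with each control period).
- get_image(name): name is "side" or "top" or "wrist"; returns a dict with "color" (480x640x3 uint8, red, green, blue), "depth" (480x640 float32, mm along the optical axis (not along the pixel's ray), 0 where there is no reading), "camera_matrix" (3x3 intrinsics, pixels), "k1" (the pictures are not rectified: a ray, as slopes to the right and down, at radius r is drawn at 1 + k1 r^2 times it, then the intrinsics apply), "extrinsics" (4x4, takes a point from camera to world coordinates). Camera axes: x right, y down, z forward; pixel columns grow to the right and rows downward; lengths in mm; the calibration is good to about 2 mm. A picture is of the moment at which its call begins.
- robot.finish_job(): hands the job in, once; it reports no verdict.
The state is a dict: "time_s": time; "joint_positions": joint angles; "qvel": joint speeds; "effort": joint torques, N m; "eef_pos": TCP position; "ee_rot": TCP orientation; "contact_force": force on the tool from outside, world axes, zero at the start; "ft_torque": the same for the moment, N m; "opening": finger opening in mm.
Only numpy, scipy, OpenCV 4.12 (cv2) and the standard library are available. Lean on these libraries where they do the work, as an engineer would, in place of code of your own. Each camera call takes 0.05 s, during which the arm holds its last target.

TASK

Lay the three steel instruments gently into the kit tray in their order of use, counted from the side where the rack of tubes stands: the forceps in the compartment next to the tube rack, the spatula in the middle one, and the T-shaped spreader in the one farthest from the rack. Each lies flat, wholly inside its own compartment, with its working end pointing away from the robot. Set them down rather than dropping them, and do not disturb the tube rack, the stack of dishes or the bottle.

Things in the scene. Friction and masses are not known exactly. Their poses are not given: they have to be found in the camera images.
- tray: Shallow aluminium tray, fixed, 218 mm along x (away from the robot, within 0.35 rad), 196 mm along y (left). Origin: centre of its underside. Two ribs along x make three compartments, centre lines at y = -63, 0, +63 mm, each 60 mm wide, 214 mm long inside. Floor top at z = 3 mm; ribs and long sides 3 mm thick, tops at z = 9 mm; end walls to z = 17 mm, with 8 mm lips outwards.
- forceps: Steel forceps, 150 mm long, 12 mm thick: two bowed arms joined at the back and narrowing to the tips. 22 mm wide over both arms within 18 mm of the origin; rigid. Loose. Origin: underside, midway along its length, also the place to grip; x towards the working end, y across, z up. The tips are at x = +75 mm. About 50 g.
- spatula: Steel spatula, 160 mm long: a bar handle 16 mm wide and 14 mm thick from x = -80 to +25 mm, then a thin neck and a flat rounded blade 30 mm wide, to x = +80 mm, its middle 7 mm above the underside. Loose. Origin: underside, midway along its length, also the place to grip; x towards the working end, y across, z up. About 60 g.
- spreader: T-shaped steel spreader, 160 mm long: a bar handle 14 mm wide and 14 mm thick from x = -80 to +30 mm, a thin neck, and a crossbar 44 mm wide, 10 mm thick, at x = +70 to +80 mm. Loose. Origin: underside, midway along its length, also the place to grip; x towards the working end, y across, z up. About 60 g.
- forceps_tip (a point): the tips of the forceps (working end), at x = 75 mm, 6 mm above the underside
- spatula_tip (a point): point on the spatula's blade (working end), at x = 80 mm, 7 mm above the underside
- spreader_tip (a point): middle of the spreader's crossbar edge (working end), at x = 80 mm, 5 mm above the underside
- tube_rack: Loose yellow rack, 110 mm by 62 mm, holding small capped tubes, 47 mm tall in all; origin: centre of its underside. It stands beside one long side of the tray, about 190 mm from the tray's centre: on the left (+y of the tray) or the right (-y). Leave it alone.
- dishes: Loose stack of three round lidded dishes, 72 mm across, 45 mm tall; origin: centre of its underside. It stands beside the other long side of the tray. Leave it alone.
- reagent_bottle: Loose glass reagent bottle with a blue cap, 56 mm across, about 65 mm tall, beyond the work; origin: centre of its underside. Leave it alone.

How it is judged:
By the outcome, as a careful person would: the job done as asked, in the order asked, and still so for the second after the job is handed in, with the robot touching nothing.
It also fails if it takes over 72 s, if anything falls off the work surface, if the arm or the gripper's body presses on something with over 40 N, if the wrist force passes 120 N, or if a joint passes its speed limit or range.

## Working session

There is one attempt and no reset: what is moved stays moved. The work goes in short steps, Python scripts to look and compute and a tool call to move; the robot and the scene stay as the last step left them, time stands still between calls to the robot, and variables do not carry over. Pictures are saved under pics/ and viewed, and the job is handed in when it is done.

Besides the shell and the picture viewer there is one more tool, called as name(argument=value, ...) on one line, values as JSON. arm_command: Moves the arm, as the interface text tells. Its arguments: {"type":"object","properties":{"commands":{"type":"array"},"newtons":{"type":"number"}},"required":["commands"]}

```bash
mkdir -p pics; ls; cat > h.py <<'E'
import numpy as np, cv2
from plant import telemetry, get_image, robot
def snap(n,fn):
    im=get_image(n); cv2.imwrite('pics/'+fn+'.png',im['color'][:,:,::-1]); np.savez('pics/'+fn+'.npz',**im); return im
def load(fn): return dict(np.load('pics/'+fn+'.npz'))
def world(im,u,v,z=None):
    K=im['camera_matrix'];k=float(im['k1']);E=im['extrinsics']
    xd=(u-K[0,2])/K[0,0];yd=(v-K[1,2])/K[1,1]
    x,y=xd,yd
    for _ in range(20):
        f=1+k*(x*x+y*y);x,y=xd/f,yd/f
    r=np.array([x,y,1.])
    if z is None:
        d=im['depth'][int(round(v)),int(round(u))]
        return E[:3,:3]@(r*d)+E[:3,3]
    R=E[:3,:3]@r; t=(z-E[2,3])/R[2]
    return E[:3,3]+R*t
E
python3 - <<'E'
from h import *
for n in ['top','side','wrist']:
    im=snap(n,n+'0'); print(n,im['extrinsics'].round(2).tolist(),im['camera_matrix'].tolist(),im['k1'])
print(telemetry.get_obs())
E
```

```text
pics
top [[-0.0, -1.0, 0.08, 506.2], [-1.0, 0.0, 0.01, -18.36], [-0.01, -0.08, -1.0, 1039.05], [0.0, 0.0, 0.0, 1.0]] [[441.46990490933166, 0.0, 317.3674921418935], [0.0, 441.46990490933166, 236.48394797234968], [0.0, 0.0, 1.0]] -0.0747768508155696
side [[-0.82, -0.37, 0.44, 173.27], [-0.58, 0.55, -0.6, 561.88], [-0.02, -0.75, -0.66, 671.07], [0.0, 0.0, 0.0, 1.0]] [[466.19818601038077, 0.0, 320.06599729928155], [0.0, 466.19818601038077, 243.94730465252275], [0.0, 0.0, 1.0]] -0.1138908829598348
wrist [[0.3, -0.91, -0.3, 236.99], [-0.95, -0.28, -0.09, -476.18], [-0.0, 0.31, -0.95, 384.0], [0.0, 0.0, 0.0, 1.0]] [[356.47367230532456, 0.0, 315.2268451738106], [0.0, 356.47367230532456, 233.40284492338876], [0.0, 0.0, 1.0]] -0.06329036306172063
{'time_s': 0.15, 'joint_positions': array([-1.41401529e+00,  3.42551867e-01,  1.52475012e+00, -1.97136305e-05,
        1.27538247e+00, -1.45992730e-01]), 'qvel': array([ 0.00036944, -0.00168895, -0.00239561,  0.00104942,  0.00041087,
        0.00163494]), 'effort': array([ 8.44228452e-04, -4.31468153e+01, -2.44354105e+01,  7.16684852e-02,
        5.37393813e-02, -7.94229049e-05]), 'eef_pos': array([ 156.50951892, -500.81071566,  203.62680372]), 'ee_rot': array([-2.53044593e+00,  1.86056619e+00,  1.23974519e-03]), 'contact_force': array([ 0.2283935 , -0.47338684,  0.25968635]), 'ft_torque': array([ 0.00025973, -0.00654946, -0.02937243]), 'opening': 91.90666827166265}
```

View pics/top0.png

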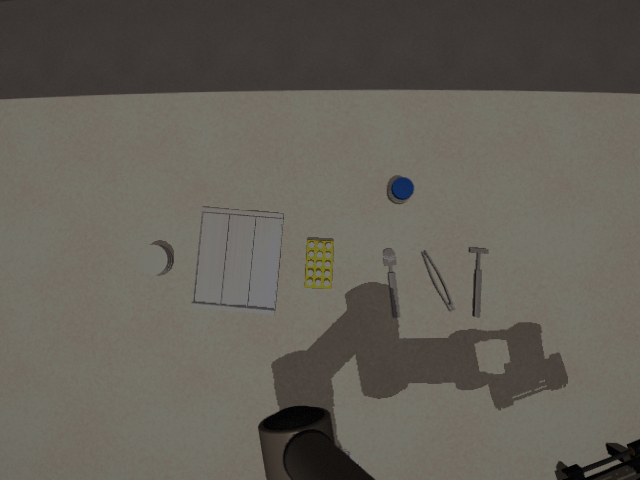

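View pics/side0.png

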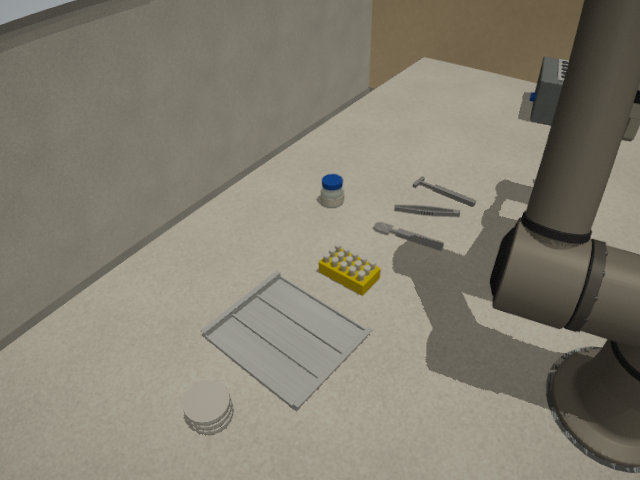

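View pics/wrist0.png

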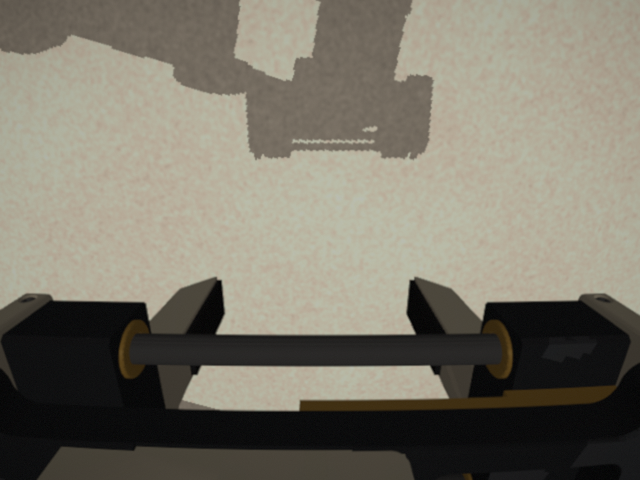

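The top view shows the tray around (238,260). The rack is on its right (-y) at (319,263), the dishes on its left at (157,258) and the bottle at (401,188). The spatula is around (391,283), the forceps around (438,281) and the spreader around (477,282). I'll enlarge crops to measure them.

```bash
python3 - <<'E'
import cv2
a=cv2.imread('pics/top0.png')
cv2.imwrite('pics/c1.png',cv2.resize(a[235:335,370:500],None,fx=6,fy=6,interpolation=cv2.INTER_CUBIC)[:600])
cv2.imwrite('pics/c2.png',cv2.resize(a[195:320,180:345],None,fx=4.8,fy=4.8,interpolation=cv2.INTER_CUBIC))
E
```

```text
(no output)
```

View pics/c1.png

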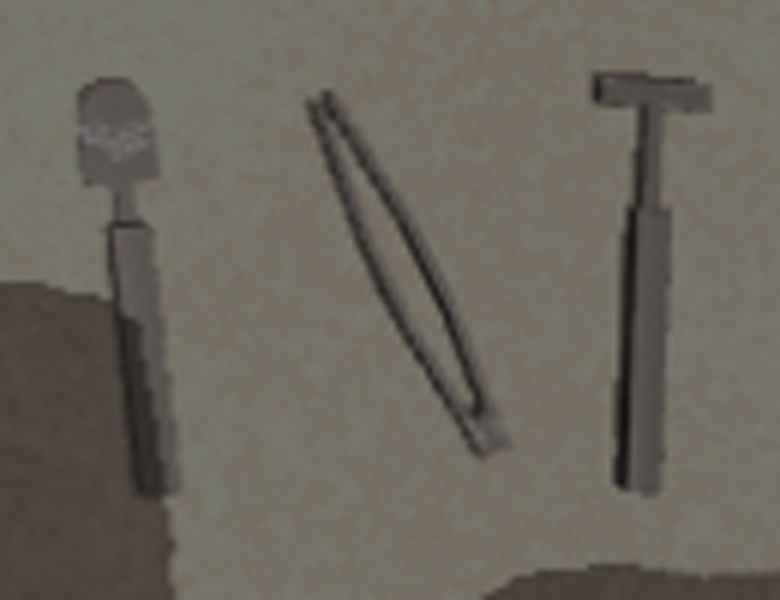

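View pics/c2.png

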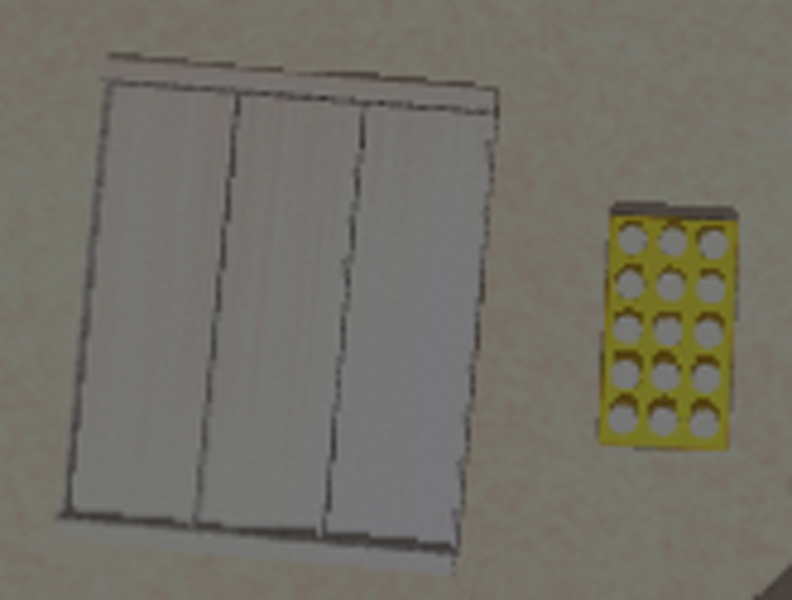

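```bash
python3 - <<'E'
from h import *
im=load('top0')
def c1(x,y,z): return world(im,370+(x+.5)/6-.5,235+(y+.5)/6-.5,z)
def c2(x,y,z): return world(im,180+(x+.5)/4.8-.5,195+(y+.5)/4.8-.5,z)
def tool(n,f,xf,b,xb,zf,zb):
    F=c1(*f,zf);B=c1(*b,zb);d=F-B;L=np.hypot(d[0],d[1]);u=d/L
    o=B+u*(-xb)*L/(xf-xb); print(n,'len',L,xf-xb,'o',o[:2].round(1),'yaw',np.arctan2(d[1],d[0]).round(3))
tool('spr',(653,208),30,(646,491),-80,14,14)
tool('spr2',(655,74),80,(646,491),-80,10,14)
tool('spa',(132,225),25,(158,492),-80,14,14)
tool('spa2',(113,78),80,(158,492),-80,7.5,14)
tool('for',(318,94),75,(490,447),-75,12,12)
# tray: inner corners at end wall tops z17 / floor
P={k:c2(*v) for k,v in dict(fl=(108,54,17),fr=(497,88,17),bl=(56,516,17),br=(455,574,17)).items()}
for k,v in P.items(): print(k,v.round(1))
for nm,a,b in [('ribL',(238,95,9),(195,525,9)),('ribR',(364,105,9),(324,535,9))]:
    A=c2(*a);B=c2(*b);print(nm,A.round(1),B.round(1),np.arctan2(*(A-B)[[1,0]]))
print('sideL',c2(108,84,9),c2(68,512,9)); print('sideR',c2(493,112,9),c2(456,552,9))
print('bl lip',c2(56,516,17), 'back lip',c2(453,572,17))
print('rack',[c2(*p,30).round(0).tolist() for p in [(612,215),(738,218),(600,443),(728,449)]])
print('bottle',world(im,402,188,65),'dish',world(im,155,259,45))
for p in [(642,300),(655,90),(130,300)]:
    print(world(im,370+p[0]/6,235+p[1]/6))
E
```

```text
spr len 109.13122305849896 110 o [ 479.2 -378.8] yaw -0.051
spr2 len 161.55717423295542 160 o [ 480.6 -379.4] yaw -0.058
spa len 102.69589793318211 105 o [ 479.4 -179. ] yaw 0.084
spa2 len 160.14575894395045 160 o [ 481.2 -178.5] yaw 0.088
for len 151.10050810113336 150 o [ 485.7 -282.7] yaw 0.439
fl [660.8 265.9  17. ]
fr [642.7  74.3  17. ]
bl [435.7 287.9  17. ]
br [408.3  94.1  17. ]
ribL [641.1 202.9   9. ] [430.9 221.8   9. ] -0.0896227548837932
ribR [635.7 140.4   9. ] [426.2 158.6   9. ] -0.08667251961802734
sideL [647.04871019 267.8038018    9.        ] [437.06010385 284.41493086   9.        ]
sideR [631.87823543  76.91879522   9.        ] [418.05313052  94.47666206   9.        ]
bl lip [435.65221918 287.93813274  17.        ] back lip [409.2064483   95.02970388  17.        ]
rack [[579.0, 18.0, 30.0], [578.0, -42.0, 30.0], [471.0, 24.0, 30.0], [468.0, -37.0, 30.0]]
bottle [ 691.08670735 -195.71835008   65.        ] dish [535.06813265 365.33982917  45.        ]
[ 472.36766865 -376.59679655   12.19198013]
[ 554.02602969 -385.1964438     9.0452483 ]
[ 473.95626654 -176.96168578   12.62049222]
```

```bash
cat >> h.py <<'E'
from scipy.spatial.transform import Rotation as Ro
def state():
    o=telemetry.get_obs(); R=Ro.from_rotvec(o['ee_rot']).as_matrix(); return o,R
def plan(x,y,z,ang=None,show=True):
    o,R=state(); p=np.array(o['eef_pos']); d=R.T@(np.array([x,y,z])-p)
    xa=np.arctan2(R[1,0],R[0,0]); yaw=0 if ang is None else -((ang-xa+np.pi)%(2*np.pi)-np.pi)
    print('t',round(o['time_s'],2),'p',p.round(1),'xang',round(xa,3),'tilt',R[2].round(4),'F',np.round(o['contact_force'],1),'open',round(o['opening'],1))
    print('slide',d.round(1),'yaw',round(yaw,3))
E
python3 -c "
from h import *
plan(480,-379,110,-1.626)"
```

```text
t 0.15 p [ 156.5 -500.8  203.6] xang -1.268 tilt [-1.1e-03 -1.0e-04 -1.0e+00] F [ 0.2 -0.5  0.3] open 91.9
slide [ -19.7 -345.1   93.7] yaw 0.358
```

arm_command(commands=[{"hand": 60, "slide": [-2, -36, 10], "yaw": 0.04}, {"hand": 60, "slide": [-4, -72, 20], "yaw": 0.08}, {"hand": 60, "slide": [-6, -108, 30], "yaw": 0.12}, {"hand": 60, "slide": [-8, -144, 40], "yaw": 0.16}, {"hand": 60, "slide": [-10, -180, 50], "yaw": 0.2}, {"hand": 60, "slide": [-12, -216, 60], "yaw": 0.24}, {"hand": 60, "slide": [-14, -252, 70], "yaw": 0.28}, {"hand": 60, "slide": [-17, -288, 80], "yaw": 0.32}, {"hand": 60, "slide": [-19, -322, 88], "yaw": 0.358}, {"hand": 60, "slide": [-19.7, -345, 93.7], "yaw": 0.358}], newtons=20)

```text
time_s: 0.98
eef_pos: [482.3, -377.3, 109.1]
ee_rot: [-2.159, 2.282, 0.002]
contact_force: [0.3, -0.1, -0.1]
opening: 60.0
```

```bash
python3 -c "
from h import *
snap('wrist','w1')
plan(480,-379,40,-1.626)"
```

```text
t 1.03 p [ 484.8 -375.8  108.1] xang -1.623 tilt [-2.5e-03 -4.0e-04 -1.0e+00] F [ 0.8  1.9 -0.8] open 60.0
slide [ 3.6  4.7 68.1] yaw 0.003
```

View pics/w1.png

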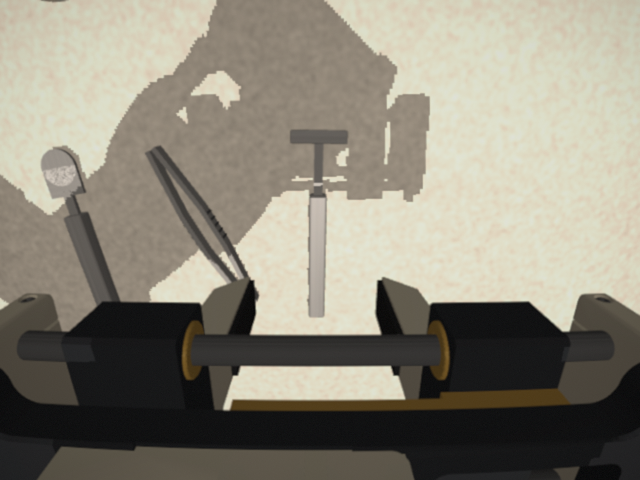

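The wrist view shows the spreader centred between the fingers: crossbar at (319,133), handle from (318,196) to (316,317). The arm was still settling. I'll measure the spreader here and compare with the top view.

```bash
python3 -c "
from h import *
im=load('w1')
A=world(im,318.5,195,14);B=world(im,316.5,317,14);C=world(im,319.5,130,10)
d=A-B;print(A,B,C,np.hypot(*d[:2]),np.arctan2(d[1],d[0]));print('o',B+d*80/110, np.hypot(*(C-B)[:2]))
A=world(im,45,150,7);print(world(im,60,148,7),world(im,152,148,12))
plan(480,-379,40,-1.626);o=telemetry.get_obs();print(o['qvel'].round(3))
"
```

```text
[ 507.7416226 -381.8484673   14.       ] [ 398.33698803 -374.37486875   14.        ] [ 556.94791391 -385.21749992   10.        ] 109.65960395644456 -0.06820557395153964
o [ 477.90399499 -379.81021315   14.        ] 158.98109466064312
[ 557.12010727 -176.77409448    7.        ] [ 551.72039939 -255.42478448   12.        ]
t 1.03 p [ 484.8 -375.8  108.1] xang -1.623 tilt [-2.5e-03 -4.0e-04 -1.0e+00] F [ 0.8  1.9 -0.8] open 60.0
slide [ 3.6  4.7 68.1] yaw 0.003
[-0.054 -0.04   0.066 -0.015  0.012 -0.1  ]
```

arm_command(commands=[{"hand": 40, "slide": [0, 0, 18], "yaw": 0.004}, {"hand": 40, "slide": [0, 0, 36], "yaw": 0.004}, {"hand": 40, "slide": [0, 0, 54], "yaw": 0.004}, {"hand": 40, "slide": [0, 0, 68], "yaw": 0.004}, {"hand": 40, "slide": [0, 0, 76], "yaw": 0.004}, {"hand": 40, "slide": [0, 0, 80], "yaw": 0.004}, {"hand": 40, "slide": [0, 0, 80], "yaw": 0.004}, {"hand": 40, "slide": [0, 0, 80], "yaw": 0.004}, {"hand": 40, "slide": [0, 0, 80], "yaw": 0.004}, {"hand": 40, "slide": [0, 0, 80], "yaw": 0.004}])

```text
time_s: 1.87
eef_pos: [480.4, -379.9, 31.4]
ee_rot: [2.155, -2.286, 0.003]
contact_force: [-0.6, 0.3, 0.0]
opening: 39.9
```

```bash
python3 -c "
from h import *
plan(479,-379.3,8,-1.631);o=telemetry.get_obs();print(o['qvel'].round(3))
"
```

```text
t 1.87 p [ 480.4 -379.9   31.4] xang -1.63 tilt [ 0.0013 -0.0013 -1.    ] F [-0.6  0.3  0. ] open 39.9
slide [-0.6  1.5 23.4] yaw 0.001
[ 0.002 -0.     0.004  0.001 -0.002  0.   ]
```

arm_command(commands=[{"hand": 40, "slide": [-0.5, 1.5, 8], "yaw": 0}, {"hand": 40, "slide": [-0.5, 1.5, 16], "yaw": 0}, {"hand": 40, "slide": [-0.5, 1.5, 22], "yaw": 0}, {"hand": 40, "slide": [-0.5, 1.5, 25], "yaw": 0}, {"hand": 40, "slide": [-0.5, 1.5, 25], "yaw": 0}, {"hand": 40, "slide": [-0.5, 1.5, 25], "yaw": 0}, {"hand": 25, "slide": [-0.5, 1.5, 25], "yaw": 0}, {"hand": 15, "slide": [-0.5, 1.5, 25], "yaw": 0}, {"hand": 8, "slide": [-0.5, 1.5, 25], "yaw": 0}, {"hand": 8, "slide": [-0.5, 1.5, 25], "yaw": 0}], newtons=20)

```text
time_s: 2.7
eef_pos: [478.6, -379.0, 5.7]
ee_rot: [2.155, -2.286, 0.001]
contact_force: [0.9, 0.1, -0.2]
opening: 17.8
```

```bash
python3 -c "
from h import *
plan(479,-379.3,120,-1.626);snap('wrist','w2')
"
```

```text
t 2.7 p [ 478.6 -379.     5.7] xang -1.63 tilt [ 4.e-04 -3.e-04 -1.e+00] F [ 0.9  0.1 -0.2] open 17.8
slide [   0.3   -0.4 -114.3] yaw -0.004
```

View pics/w2.png

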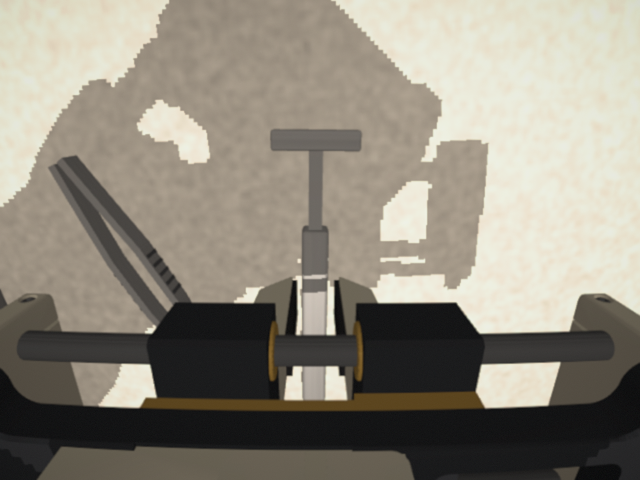

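The fingers are straddling the handle but still closing (17.8 mm open). I'll finish closing, then lift.

arm_command(commands=[{"hand": 8, "slide": [0, 0, 0], "yaw": 0}, {"hand": 8, "slide": [0, 0, 0], "yaw": 0}, {"hand": 8, "slide": [0, 0, 0], "yaw": 0}, {"hand": 8, "slide": [0, 0, 0], "yaw": 0}, {"hand": 8, "slide": [0, 0, -3], "yaw": 0}, {"hand": 8, "slide": [0, 0, -9], "yaw": 0}, {"hand": 8, "slide": [0, 0, -20], "yaw": 0}, {"hand": 8, "slide": [0, 0, -35], "yaw": 0}, {"hand": 8, "slide": [0, 0, -55], "yaw": 0}, {"hand": 8, "slide": [0, 0, -75], "yaw": 0}], newtons=20)

```text
time_s: 3.58
eef_pos: [478.5, -378.9, 82.1]
ee_rot: [2.155, -2.286, 0.001]
contact_force: [0.5, -0.7, 0.1]
opening: 7.9
```

```bash
python3 -c "
from h import *
plan(539,243.8,95,-1.658);snap('wrist','w3')
"
```

```text
t 3.58 p [ 478.5 -378.9   82.1] xang -1.63 tilt [ 3.e-04 -2.e-04 -1.e+00] F [ 0.5 -0.7  0.1] open 7.9
slide [-625.2  -23.5  -13.1] yaw 0.028
```

View pics/w3.png

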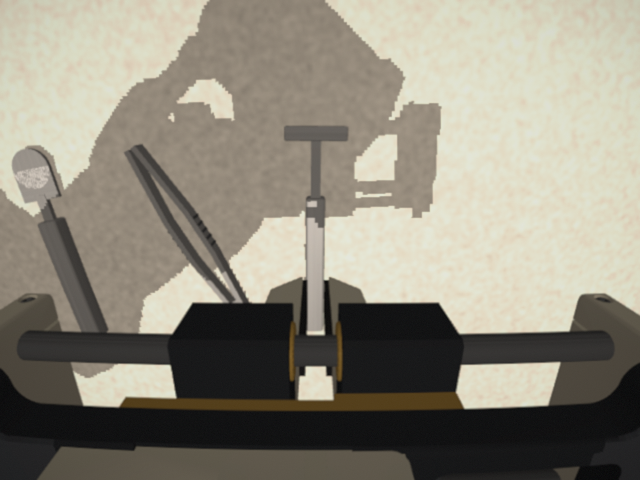

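The grip missed. The opening reads 7.9 mm, which is just the hand target, and the spreader is still on the table with its crossbar at (316,133). The pads evidently don't hold near the fingertips. I'll look at the fingers from the side camera.

```bash
python3 -c "
from h import *
im=snap('side','s1'); K=im['camera_matrix'];E=im['extrinsics']
o=telemetry.get_obs();p=np.linalg.inv(E)@np.r_[o['eef_pos'],1];u=K[:2,:2]@(p[:2]/p[2])+K[:2,2];print(u,o['eef_pos'])
u=u.astype(int);c=im['color'][max(u[1]-70,0):u[1]+50,max(0,u[0]-80):u[0]+80,::-1]
cv2.imwrite('pics/s1c.png',cv2.resize(c,None,fx=5,fy=5,interpolation=cv2.INTER_CUBIC))
"
```

```text
[450.66747393 162.25493865] [ 480.43305869 -380.73298725   85.14348424]
```

View pics/s1c.png

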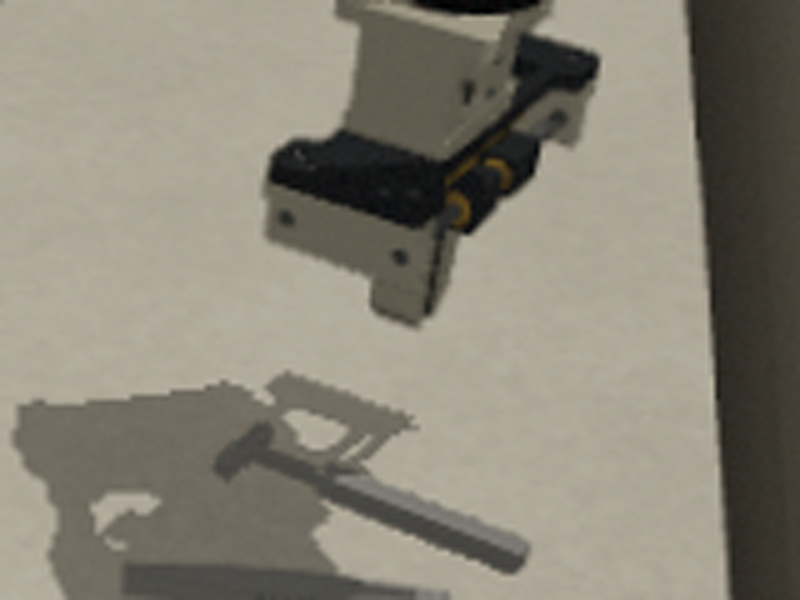

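```bash
python3 -c "
from h import *
im=snap('wrist','w4')
plan(479,-379.3,3,-1.63)
c=im['color'][100:350,220:420,::-1];cv2.imwrite('pics/w4c.png',cv2.resize(c,None,fx=2.4,fy=2.4))
"
```

```text
t 3.73 p [ 479.6 -379.9   83. ] xang -1.63 tilt [ 0.0034 -0.0036 -1.    ] F [-0.3 -0.1 -0.2] open 7.9
slide [-0.8  0.9 80. ] yaw 0.0
```

View pics/w4c.png

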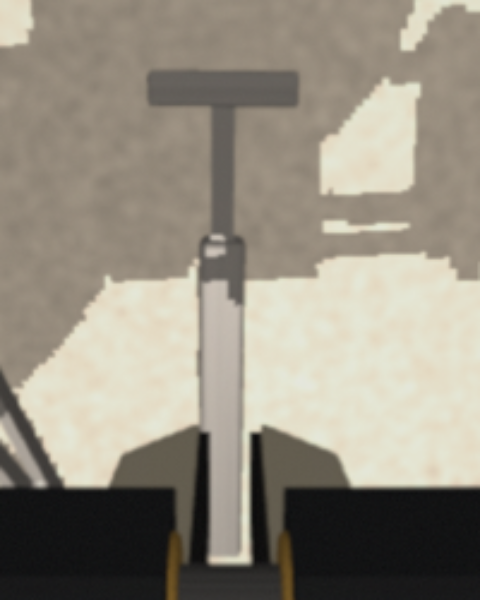

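The spreader is centred under the jaws. I'll go lower and close fully.

arm_command(commands=[{"hand": 36, "slide": [0, 0, 0], "yaw": 0}, {"hand": 36, "slide": [0, 0, 0], "yaw": 0}, {"hand": 36, "slide": [0, 0, 0], "yaw": 0}, {"hand": 36, "slide": [0, 0, 20], "yaw": 0}, {"hand": 36, "slide": [0, 0, 38], "yaw": 0}, {"hand": 36, "slide": [0, 0, 54], "yaw": 0}, {"hand": 36, "slide": [0, 0, 66], "yaw": 0}, {"hand": 36, "slide": [0, 0, 74], "yaw": 0}, {"hand": 36, "slide": [0, 0, 77.5], "yaw": 0}, {"hand": 36, "slide": [0, 0, 77.5], "yaw": 0}], newtons=25)

```text
time_s: 4.57
eef_pos: [478.2, -378.6, 2.1]
ee_rot: [2.155, -2.286, -0.002]
contact_force: [0.5, 0.5, -0.4]
opening: 35.9
```

arm_command(commands=[{"hand": 20, "slide": [0, 0, 0], "yaw": 0}, {"hand": 0, "slide": [0, 0, 0], "yaw": 0}, {"hand": 0, "slide": [0, 0, 0], "yaw": 0}, {"hand": 0, "slide": [0, 0, 0], "yaw": 0}, {"hand": 0, "slide": [0, 0, 0], "yaw": 0}, {"hand": 0, "slide": [0, 0, 0], "yaw": 0}, {"hand": 0, "slide": [0, 0, 0], "yaw": 0}, {"hand": 0, "slide": [0, 0, 0], "yaw": 0}, {"hand": 0, "slide": [0, 0, 0], "yaw": 0}, {"hand": 0, "slide": [0, 0, 0], "yaw": 0}], newtons=25)

```text
time_s: 5.4
eef_pos: [478.5, -378.9, 2.9]
ee_rot: [2.155, -2.286, 0.0]
contact_force: [-0.1, -0.1, -0.5]
opening: 0.4
```

```bash
python3 -c "
from h import *
im=snap('wrist','w5')
im=snap('side','s2'); c=im['color'][100:220,370:530,::-1]
cv2.imwrite('pics/s2c.png',cv2.resize(c,None,fx=5,fy=5,interpolation=cv2.INTER_CUBIC))
"
```

```text
(no output)
```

View pics/w5.png

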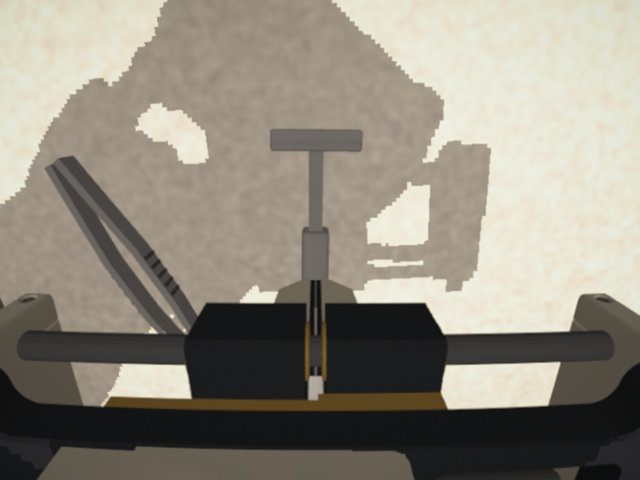

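View pics/s2c.png

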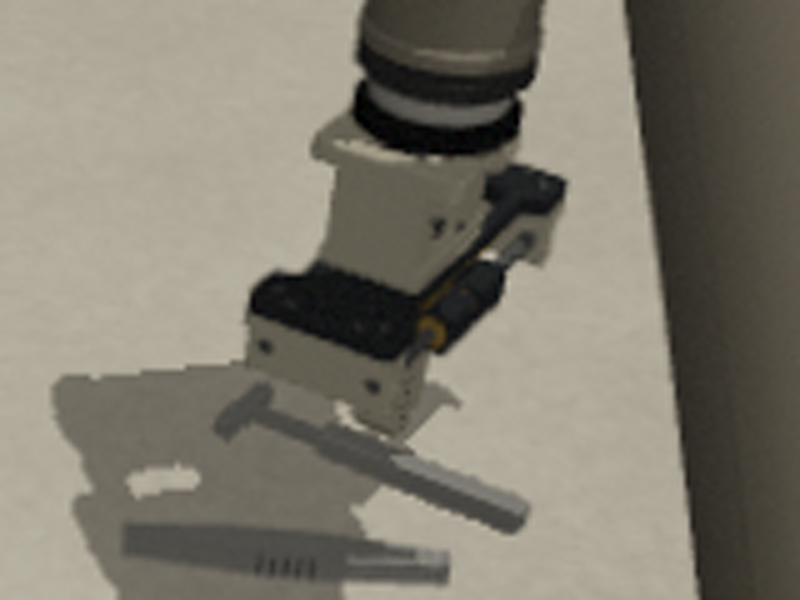

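```bash
python3 -c "
from h import *
for f in ['w5','w4','w1']:
  im=load(f);print(f,im['extrinsics'][:3,3])
  for u,v in [(316,240),(316,260),(316,277),(316,160),(316,110),(400,290),(500,280),(295,285),(300,290),(316,286),(335,290),(316,385),(285,288),(345,288)]: print(u,v,world(im,u,v).round(1),im['depth'][v,u].round(1))
plan(0,0,0)
"
```

```text
w5 [ 562.6866054  -384.38143669  183.37179407]
316 240 [ 503.4 -381.4   13.1] 180.3
316 260 [ 492.9 -380.8   14.2] 182.5
316 277 [ 483.3 -380.2   14.1] 185.6
316 160 [ 543.  -383.7   10.6] 170.3
316 110 [ 5.661e+02 -3.851e+02 -2.000e-01] 173.3
400 290 [ 4.655e+02 -4.276e+02 -2.000e-01] 203.9
500 280 [ 467.6 -486.3   -0.9] 202.9
295 285 [ 488.7 -370.7   33.1] 166.1
300 290 [ 488.8 -373.2   38.7] 160.7
316 286 [ 487.1 -380.4   32.1] 167.3
335 290 [ 488.3 -389.    39.4] 159.9
316 385 [ 413.8 -376.2   14.5] 206.9
285 288 [ 489.4 -366.3   37. ] 162.2
345 288 [ 487.8 -393.7   37. ] 162.3
w4 [ 563.5631426  -385.1780193   266.12529789]
316 240 [ 477.5 -382.2   14.3] 266.1
316 260 [ 461.3 -381.3   14.1] 271.2
316 277 [ 447.2 -380.5   14.2] 275.5
316 160 [ 535.8 -385.6    9.4] 252.9
316 110 [ 5.700e+02 -3.877e+02  5.000e-01] 250.9
400 290 [ 424.8 -449.1    0.7] 294.4
500 280 [ 428.1 -533.5    0.7] 292.3
295 285 [ 491.4 -372.5  117.3] 163.9
300 290 [ 490.6 -374.9  121. ] 160.6
316 286 [ 439.4 -380.    14. ] 278.1
335 290 [ 489.8 -390.6  121.4] 160.2
316 385 [ 332.1 -373.9    0.6] 323.7
285 288 [ 491.4 -368.1  119.8] 161.5
345 288 [ 489.6 -395.3  119.5] 162.1
w1 [ 566.59132549 -382.76068183  289.47065272]
316 240 [ 470.  -377.8   12.8] 293.0
316 260 [ 452.7 -376.9   13.8] 297.5
316 277 [ 437.5 -376.1   14.5] 301.5
316 160 [ 534.7 -381.3   10.8] 274.7
316 110 [ 571.7 -383.4    1.1] 272.3
400 290 [ 490.5 -416.7  145.7] 159.7
500 280 [ 4.176e+02 -5.429e+02 -2.000e-01] 318.8
295 285 [ 4.238e+02 -3.564e+02  1.000e-01] 319.9
300 290 [ 418.8 -360.6    0.5] 321.0
316 286 [ 428.5 -375.6   13.5] 305.3
335 290 [ 416.8 -392.1   -0. ] 321.5
316 385 [ 311.4 -369.2    0.5] 354.4
285 288 [ 4.213e+02 -3.472e+02  1.000e-01] 320.8
345 288 [ 418.7 -401.2    0.7] 320.2
t 5.5 p [ 478.6 -378.9    2.9] xang -1.63 tilt [ 1.e-04 -0.e+00 -1.e+00] F [-0.4 -0.4 -0. ] open 0.4
slide [-349.9  500.1    2.9] yaw 0
```

```bash
python3 -c "
from h import *
for f,e in [('w5',2.9),('w4',83.0),('w1',108.1)]:
  im=load(f); r=[]
  for v in range(262,300):
    for u in range(180,460):
      d=im['depth'][v,u]
      if 100<d<=185:
        w=world(im,u,v)
        if w[2]-e>15: r.append((w[2]-e,u,v,w[0],w[1]))
  r.sort(); print(f,[tuple(np.round(x,1)) for x in r[:300:25]])
  for v in range(270,296,2): print(v,im['depth'][v,285:350:6].round(0).tolist())
" | cut -c1-700; sed -n 1,5p /dev/null
```

```text
w5 [(np.float64(22.3), np.float64(309.0), np.float64(277.0), np.float64(488.7), np.float64(-377.1)), (np.float64(23.9), np.float64(308.0), np.float64(278.0), np.float64(489.0), np.float64(-376.6)), (np.float64(25.0), np.float64(315.0), np.float64(282.0), np.float64(487.2), np.float64(-379.9)), (np.float64(25.8), np.float64(323.0), np.float64(279.0), np.float64(488.9), np.float64(-383.8)), (np.float64(26.9), np.float64(322.0), np.float64(281.0), np.float64(488.4), np.float64(-383.3)), (np.float64(27.7), np.float64(303.0), np.float64(281.0), np.float64(489.3), np.float64(-374.4)), (np.float64(28.3), np.float64(330.0), np.float64(282.0), np.float64(488.4), np.float64(-387.1)), (np.float64(29.0)
270 [200.0, 200.0, 200.0, 185.0, 186.0, 183.0, 185.0, 186.0, 201.0, 199.0, 200.0]
272 [200.0, 199.0, 200.0, 186.0, 184.0, 185.0, 184.0, 185.0, 201.0, 201.0, 202.0]
274 [201.0, 200.0, 201.0, 184.0, 185.0, 186.0, 185.0, 186.0, 200.0, 201.0, 200.0]
276 [201.0, 200.0, 201.0, 186.0, 186.0, 185.0, 186.0, 186.0, 201.0, 201.0, 201.0]
278 [201.0, 202.0, 201.0, 186.0, 172.0, 186.0, 172.0, 186.0, 202.0, 201
[... 3494 characters left out ...]
3.0, 303.0, 302.0, 317.0, 317.0, 319.0, 317.0]
280 [319.0, 318.0, 319.0, 318.0, 304.0, 302.0, 303.0, 319.0, 318.0, 319.0, 318.0]
282 [318.0, 319.0, 319.0, 319.0, 304.0, 304.0, 304.0, 319.0, 320.0, 320.0, 319.0]
284 [318.0, 320.0, 320.0, 320.0, 305.0, 305.0, 305.0, 320.0, 318.0, 318.0, 320.0]
286 [319.0, 320.0, 320.0, 320.0, 306.0, 305.0, 306.0, 320.0, 321.0, 321.0, 320.0]
288 [321.0, 321.0, 320.0, 320.0, 307.0, 305.0, 306.0, 322.0, 323.0, 320.0, 320.0]
290 [0.0, 322.0, 321.0, 323.0, 307.0, 306.0, 306.0, 321.0, 321.0, 321.0, 323.0]
292 [322.0, 323.0, 322.0, 321.0, 309.0, 306.0, 305.0, 321.0, 323.0, 322.0, 322.0]
294 [323.0, 323.0, 323.0, 324.0, 306.0, 308.0, 307.0, 321.0, 323.0, 324.0, 324.0]
```

```bash
python3 -c "
import cv2
a=cv2.imread('pics/w5.png')[220:320,250:390];cv2.imwrite('pics/w5c.png',cv2.resize(a,None,fx=5.5,fy=5.5,interpolation=cv2.INTER_CUBIC))"
```

```text
(no output)
```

View pics/w5c.png

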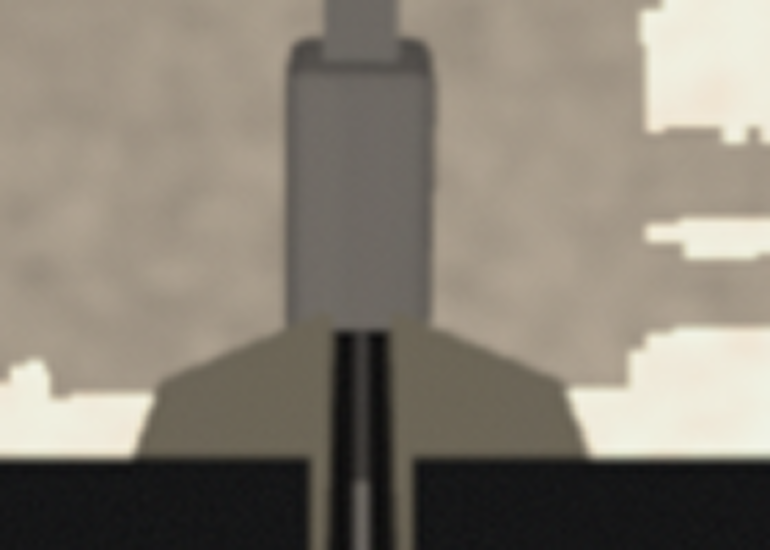

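The depth readings explain the miss. The fingertips sit about 22–23 mm above the reported TCP in all three wrist pictures, while the table and bar heights come out right, so the jaws closed above the bar without touching it. I'll open and go down slowly, watching the force.

arm_command(commands=[{"hand": 36, "slide": [0, 0, 0], "yaw": 0}, {"hand": 36, "slide": [0, 0, 0], "yaw": 0}, {"hand": 36, "slide": [0, 0, 0], "yaw": 0}, {"hand": 36, "slide": [0, 0, 0], "yaw": 0}, {"hand": 36, "slide": [0, 0, 3], "yaw": 0}, {"hand": 36, "slide": [0, 0, 8], "yaw": 0}, {"hand": 36, "slide": [0, 0, 13], "yaw": 0}, {"hand": 36, "slide": [0, 0, 17], "yaw": 0}, {"hand": 36, "slide": [0, 0, 19], "yaw": 0}, {"hand": 36, "slide": [0, 0, 19], "yaw": 0}], newtons=25)

```text
time_s: 6.33
eef_pos: [478.2, -378.5, -17.0]
ee_rot: [2.155, -2.286, -0.002]
contact_force: [-0.3, -0.3, -0.0]
opening: 36.0
```

```bash
python3 -c "
from h import *
im=snap('wrist','w6');plan(0,0,0);e=telemetry.get_obs()['eef_pos'][2]
for v in range(274,300,2): 
  for u in (258,265,270,360,365,372): print(round(world(im,u,v)[2]-e,1),end=' ')
  print(v)
"
```

```text
t 6.38 p [ 478.4 -378.7  -16.6] xang -1.63 tilt [-5.e-04  6.e-04 -1.e+00] F [-0.4  0.2  0.3] open 35.8
slide [-349.7  499.9  -16.1] yaw 0
16.7 16.6 17.3 16.4 16.2 16.5 274
16.6 16.5 16.6 16.6 16.8 16.4 276
16.7 16.7 24.3 24.2 16.7 17.6 278
17.4 25.5 25.9 25.9 24.6 15.8 280
28.0 27.9 27.3 28.3 28.1 27.9 282
29.8 29.5 31.0 29.6 31.0 30.2 284
32.8 31.8 32.3 31.0 32.7 31.7 286
33.5 34.1 33.7 33.2 33.9 34.3 288
35.6 35.2 36.4 33.9 36.3 35.9 290
36.7 37.7 37.2 34.9 36.3 37.4 292
41.2 39.4 36.9 37.0 39.9 39.9 294
41.4 40.9 39.0 38.3 42.3 42.8 296
43.3 43.7 40.9 41.0 44.0 180.0 298
```

View pics/w6.png

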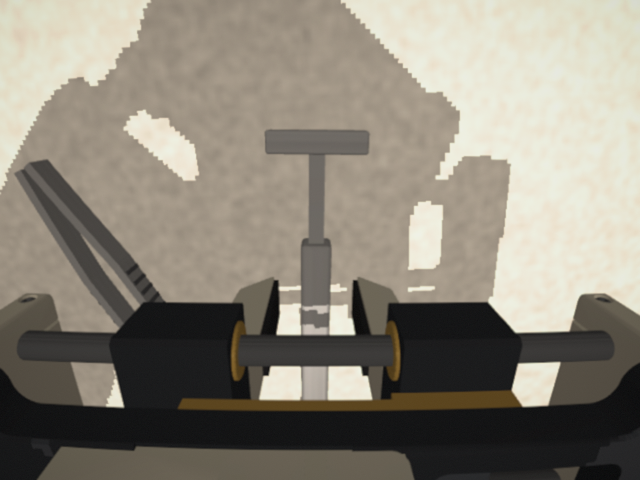

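The reported z is -17 with no contact force, so the offset is real: the tips are at about 6 mm, on either side of the handle (gap from column 278 to 353). I'll go 2 mm lower and close.

arm_command(commands=[{"hand": 20, "slide": [0, 0, 1], "yaw": 0}, {"hand": 0, "slide": [0, 0, 2], "yaw": 0}, {"hand": 0, "slide": [0, 0, 2], "yaw": 0}, {"hand": 0, "slide": [0, 0, 2], "yaw": 0}, {"hand": 0, "slide": [0, 0, 2], "yaw": 0}, {"hand": 0, "slide": [0, 0, 2], "yaw": 0}, {"hand": 0, "slide": [0, 0, 2], "yaw": 0}, {"hand": 0, "slide": [0, 0, 2], "yaw": 0}, {"hand": 0, "slide": [0, 0, 1], "yaw": 0}, {"hand": 0, "slide": [0, 0, 0], "yaw": 0}], newtons=25)

```text
time_s: 7.22
eef_pos: [478.5, -378.8, -16.1]
ee_rot: [2.155, -2.286, -0.0]
contact_force: [-0.4, -0.5, -0.2]
opening: 13.7
```

Held (13.7 mm). Lift, then carry.

arm_command(commands=[{"hand": 0, "slide": [0, 0, -4], "yaw": 0}, {"hand": 0, "slide": [0, 0, -12], "yaw": 0}, {"hand": 0, "slide": [0, 0, -26], "yaw": 0}, {"hand": 0, "slide": [0, 0, -44], "yaw": 0}, {"hand": 0, "slide": [0, 0, -64], "yaw": 0}, {"hand": 0, "slide": [-8, 0, -84], "yaw": 0}, {"hand": 0, "slide": [-24, 0, -100], "yaw": 0}, {"hand": 0, "slide": [-48, 0, -108], "yaw": 0.01}, {"hand": 0, "slide": [-78, 0, -110], "yaw": 0.02}, {"hand": 0, "slide": [-110, -2, -110], "yaw": 0.028}])

```text
time_s: 8.05
eef_pos: [487.3, -269.1, 95.8]
ee_rot: [-2.12, 2.318, -0.005]
contact_force: [0.6, 0.6, -1.5]
opening: 13.7
```

```bash
python3 -c "
from h import *
plan(539,243.8,93,-1.658);snap('wrist','w7')
"
```

```text
t 8.05 p [ 487.3 -269.1   95.8] xang -1.66 tilt [ 0.0018 -0.0026 -1.    ] F [ 0.6  0.6 -1.5] open 13.7
slide [-515.5   -5.8    1.9] yaw -0.002
```

View pics/w7.png

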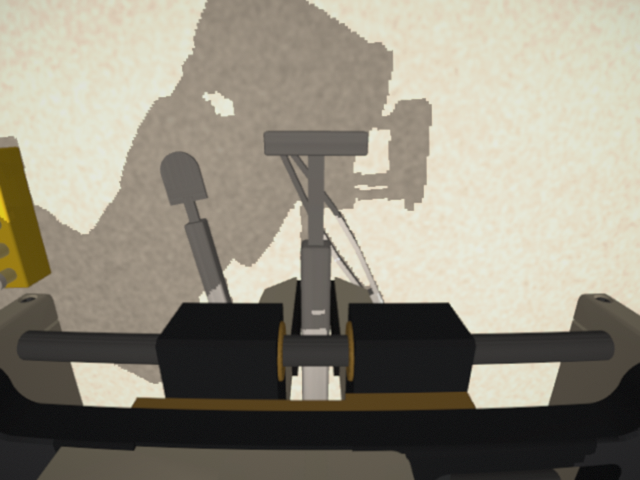

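The spreader is held, straight in the jaws. I'll carry it on towards the tray.

arm_command(commands=[{"hand": 0, "slide": [-34, 0, 0], "yaw": 0}, {"hand": 0, "slide": [-70, 0, 0], "yaw": 0}, {"hand": 0, "slide": [-106, -1, 0], "yaw": 0}, {"hand": 0, "slide": [-142, -1, 0], "yaw": 0}, {"hand": 0, "slide": [-178, -2, 0], "yaw": 0}, {"hand": 0, "slide": [-214, -2, 0], "yaw": 0}, {"hand": 0, "slide": [-250, -3, 0], "yaw": 0}, {"hand": 0, "slide": [-286, -3, 0], "yaw": 0}, {"hand": 0, "slide": [-322, -4, 0], "yaw": 0}, {"hand": 0, "slide": [-358, -4, 0], "yaw": 0}])

```text
time_s: 8.93
eef_pos: [522.4, 88.8, 94.7]
ee_rot: [-2.122, 2.315, -0.001]
contact_force: [0.1, -0.1, -1.9]
opening: 13.9
```

arm_command(commands=[{"hand": 0, "slide": [-34, 0, 0], "yaw": 0}, {"hand": 0, "slide": [-68, -1, 0], "yaw": 0}, {"hand": 0, "slide": [-98, -1, 0], "yaw": 0}, {"hand": 0, "slide": [-124, -2, 0], "yaw": 0}, {"hand": 0, "slide": [-144, -2, 0], "yaw": 0}, {"hand": 0, "slide": [-156, -2, 0], "yaw": 0}, {"hand": 0, "slide": [-157, -2, 0], "yaw": 0}, {"hand": 0, "slide": [-157, -2, 0], "yaw": 0}, {"hand": 0, "slide": [-157, -2, 0], "yaw": 0}, {"hand": 0, "slide": [-157, -2, 0], "yaw": 0}])

```text
time_s: 9.77
eef_pos: [537.9, 242.0, 94.0]
ee_rot: [2.121, -2.317, 0.0]
contact_force: [0.1, -0.4, -1.8]
opening: 13.6
```

```bash
python3 -c "
from h import *
plan(539,243.8,10,-1.658);snap('wrist','w8')
"
```

```text
t 9.77 p [537.9 242.   94. ] xang -1.659 tilt [ 5.e-04  2.e-04 -1.e+00] F [ 0.1 -0.4 -1.8] open 13.6
slide [-2.  -0.9 84. ] yaw -0.001
```

View pics/w8.png

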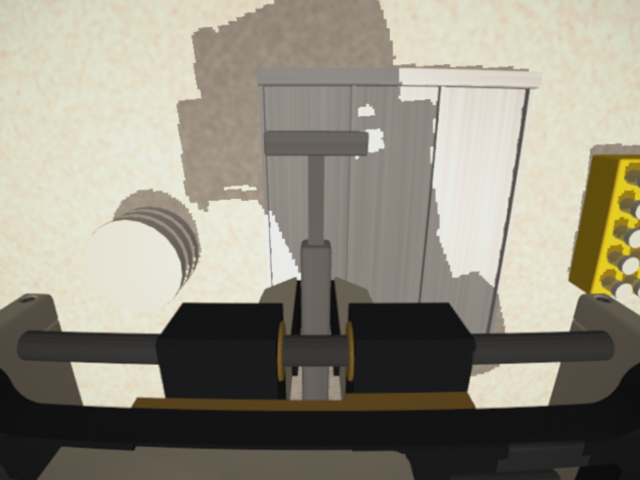

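The spreader is over the left compartment: left wall line at x≈264–272 px, rib at x≈351, dishes at (140,260), rack at far right. I'll measure the ribs from here.

```bash
cat > m.py <<'E'
from h import *
im=load('w8')
for n,a,b in [('sideL',(265,88),(270,200)),('ribL',(351,90),(351,280)),('ribR',(438.5,90),(433,180)),('sideR',(528,90),(488.5,330))]:
    A=world(im,*a,9);B=world(im,*b,9);print(n,A.round(1),B.round(1),np.arctan2(*(A-B)[[1,0]]).round(3))
print(world(im,264,84,17),world(im,538,86,17))
E
python3 m.py
```

```text
sideL [644.7 267.    9. ] [564.8 273.4   9. ] -0.08
ribL [638.  207.2   9. ] [492.4 215.8   9. ] -0.058
ribR [633.3 145.6   9. ] [569.4 149.3   9. ] -0.058
sideR [629.2  80.4   9. ] [432.5  97.4   9. ] -0.086
[646.61776556 266.34823987  17.        ] [631.19792905  77.9605868   17.        ]
```

arm_command(commands=[{"hand": 0, "slide": [-1, -0.5, 10], "yaw": 0}, {"hand": 0, "slide": [-2, -1, 26], "yaw": 0}, {"hand": 0, "slide": [-2, -1, 46], "yaw": 0}, {"hand": 0, "slide": [-2, -1, 66], "yaw": 0}, {"hand": 0, "slide": [-2, -1, 82], "yaw": 0}, {"hand": 0, "slide": [-2, -1, 92], "yaw": 0}, {"hand": 0, "slide": [-2, -1, 98], "yaw": 0}, {"hand": 0, "slide": [-2, -1, 101], "yaw": 0}, {"hand": 0, "slide": [-2, -1, 102], "yaw": 0}, {"hand": 0, "slide": [-2, -1, 102], "yaw": 0}])

```text
time_s: 10.65
eef_pos: [539.5, 245.3, -7.6]
ee_rot: [-2.122, 2.316, -0.001]
contact_force: [0.1, -0.3, -1.4]
opening: 13.7
```

```bash
python3 -c "
from h import *
plan(539,243.8,-15,-1.658);im=snap('wrist','w9')
for u,v in [(316,143),(316,260),(316,200),(300,100),(230,150)]: print(u,v,world(im,u,v).round(1))
"
```

```text
t 10.65 p [539.5 245.3  -7.6] xang -1.658 tilt [-3.e-04 -1.e-03 -1.e+00] F [ 0.1 -0.3 -1.4] open 13.7
slide [1.5 0.4 7.4] yaw -0.0
316 143 [613.1 237.9  19.9]
316 260 [561.9 242.3  23.4]
316 200 [588.8 240.   19.8]
300 100 [631.5 243.5   3.1]
230 150 [ 6.122e+02  2.792e+02 -3.000e-01]
```

View pics/w9.png

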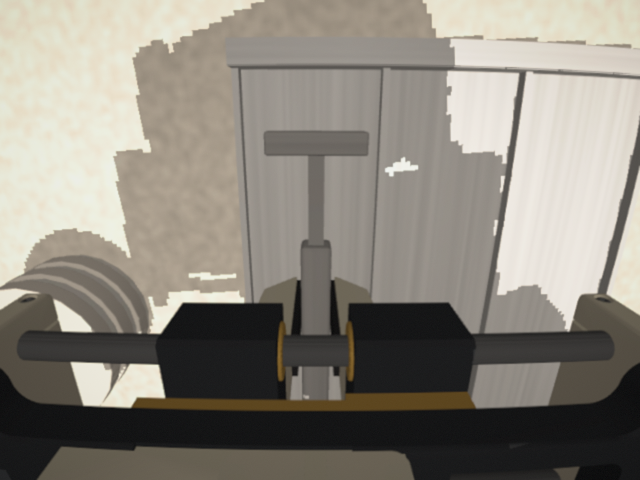

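The crossbar (264–369) sits between the wall (242) and the rib (378). The underside is about 6.5–7 mm above the floor, so I'll lower it gently.

arm_command(commands=[{"hand": 0, "slide": [0.8, 0.2, 1.5], "yaw": 0}, {"hand": 0, "slide": [1.2, 0.4, 3], "yaw": 0}, {"hand": 0, "slide": [1.2, 0.4, 4.5], "yaw": 0}, {"hand": 0, "slide": [1.2, 0.4, 5.5], "yaw": 0}, {"hand": 0, "slide": [1.2, 0.4, 6.2], "yaw": 0}, {"hand": 0, "slide": [1.2, 0.4, 6.7], "yaw": 0}, {"hand": 0, "slide": [1.2, 0.4, 7], "yaw": 0}, {"hand": 0, "slide": [1.2, 0.4, 7], "yaw": 0}, {"hand": 0, "slide": [1.2, 0.4, 7], "yaw": 0}, {"hand": 0, "slide": [1.2, 0.4, 7], "yaw": 0}])

```text
time_s: 11.53
eef_pos: [538.5, 244.1, -15.0]
ee_rot: [-2.123, 2.316, -0.0]
contact_force: [-1.2, -1.0, 1.1]
opening: 13.5
```

```bash
python3 -c "
from h import *
plan(539,243.8,-15,-1.658);im=snap('wrist','w10')
for u,v in [(316,143),(316,260),(316,200),(300,100),(230,150)]: print(u,v,world(im,u,v).round(1))
"
```

```text
t 11.53 p [538.5 244.1 -15. ] xang -1.658 tilt [ 1.e-04 -1.e-04 -1.e+00] F [-1.2 -1.   1.1] open 13.5
slide [ 0.2 -0.5  0. ] yaw 0.0
316 143 [612.2 236.7  13.1]
316 260 [561.  241.1  16.1]
316 200 [587.9 238.8  13.1]
300 100 [630.2 242.1   2.1]
230 150 [612.3 274.1   8.4]
```

Force went from -1.4 to +1.1 N and the tops read 13.1 and 16.1 mm (3 mm floor plus 10 and 14), so it's seated. Release and lift.

arm_command(commands=[{"hand": 17, "slide": [0, 0, 0], "yaw": 0}, {"hand": 22, "slide": [0, 0, 0], "yaw": 0}, {"hand": 26, "slide": [0, 0, 0], "yaw": 0}, {"hand": 26, "slide": [0, 0, 0], "yaw": 0}, {"hand": 26, "slide": [0, 0, -6], "yaw": 0}, {"hand": 26, "slide": [0, 0, -16], "yaw": 0}, {"hand": 26, "slide": [0, 0, -30], "yaw": 0}, {"hand": 30, "slide": [0, 0, -50], "yaw": 0}, {"hand": 40, "slide": [0, 0, -80], "yaw": 0}, {"hand": 40, "slide": [0, 0, -110], "yaw": 0}])

```text
time_s: 12.42
eef_pos: [538.1, 244.0, 96.5]
ee_rot: [2.122, -2.316, -0.0]
contact_force: [0.8, -0.3, -0.5]
opening: 38.1
```

```bash
python3 -c "
from h import *
plan(480,-178.7,70,-1.4845);im=snap('wrist','w11')
"
```

```text
t 12.42 p [538.1 244.   96.5] xang -1.658 tilt [ 4.e-04  6.e-04 -1.e+00] F [ 0.8 -0.3 -0.5] open 38.1
slide [426.1  21.1  26.6] yaw -0.173
```

View pics/w11.png

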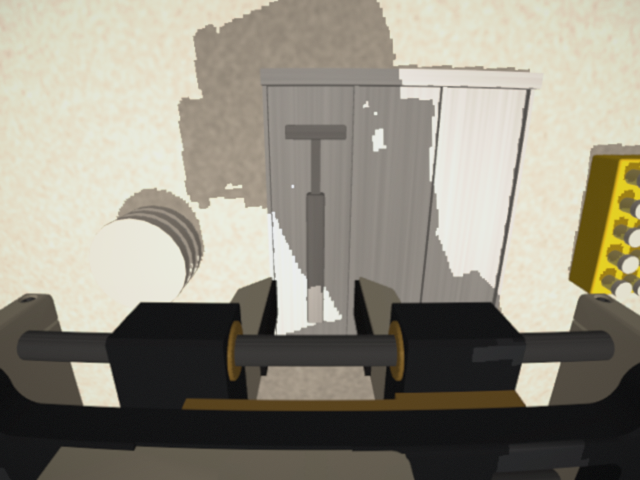

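The spreader lies clear in the left compartment: crossbar 285–346 between the wall at 267 and the rib at 354. Next is the spatula.

arm_command(commands=[{"hand": 40, "slide": [25, 1, 0], "yaw": 0}, {"hand": 40, "slide": [62, 3, 0], "yaw": -0.02}, {"hand": 40, "slide": [100, 5, 0], "yaw": -0.05}, {"hand": 40, "slide": [138, 7, 0], "yaw": -0.08}, {"hand": 40, "slide": [176, 9, 0], "yaw": -0.11}, {"hand": 40, "slide": [214, 11, 0], "yaw": -0.14}, {"hand": 40, "slide": [252, 13, 0], "yaw": -0.17}, {"hand": 40, "slide": [290, 15, 0], "yaw": -0.173}, {"hand": 40, "slide": [326, 17, 0], "yaw": -0.173}, {"hand": 40, "slide": [360, 19, 0], "yaw": -0.173}])

```text
time_s: 13.3
eef_pos: [488.0, -115.0, 96.0]
ee_rot: [-2.314, 2.124, -0.003]
contact_force: [0.7, 0.4, -0.7]
opening: 40.0
```

```bash
python3 -c "
from h import *
plan(480,-178.7,70,-1.4845)
"
```

```text
t 13.3 p [ 488. -115.   96.] xang -1.485 tilt [ 0.001  -0.0016 -1.    ] F [ 0.7  0.4 -0.7] open 40.0
slide [62.8 13.5 26. ] yaw -0.001
```

arm_command(commands=[{"hand": 36, "slide": [24, 5, 0], "yaw": 0}, {"hand": 36, "slide": [44, 9, 4], "yaw": 0}, {"hand": 36, "slide": [58, 12, 12], "yaw": 0}, {"hand": 36, "slide": [63, 13.5, 22], "yaw": 0}, {"hand": 36, "slide": [63, 13.5, 26], "yaw": 0}, {"hand": 36, "slide": [63, 13.5, 26], "yaw": 0}, {"hand": 36, "slide": [63, 13.5, 26], "yaw": 0}, {"hand": 36, "slide": [63, 13.5, 26], "yaw": 0}, {"hand": 36, "slide": [63, 13.5, 26], "yaw": 0}, {"hand": 36, "slide": [63, 13.5, 26], "yaw": 0}])

```text
time_s: 14.13
eef_pos: [480.6, -176.3, 69.3]
ee_rot: [-2.316, 2.123, -0.001]
contact_force: [-0.1, 0.5, 0.2]
opening: 36.0
```

```bash
python3 -c "
from h import *
plan(480,-178.7,-18,-1.4845)
im=snap('wrist','w12')"
```

```text
t 14.13 p [ 480.6 -176.3   69.3] xang -1.484 tilt [ 5.e-04 -6.e-04 -1.e+00] F [-0.1  0.5  0.2] open 36.0
slide [ 2.3  0.8 87.3] yaw 0.001
```

View pics/w12.png

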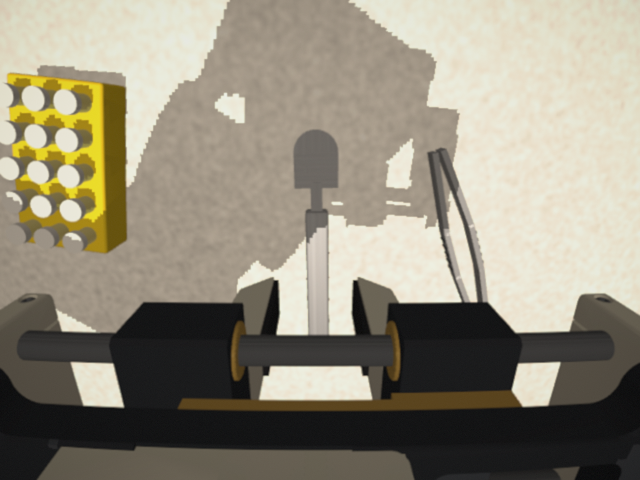

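The spatula is centred: blade top (316,130), handle from (316.5,210) down to (318,330) between the fingers. Quick pose check.

```bash
python3 -c "
from h import *
im=load('w12')
A=world(im,316.5,210,14);B=world(im,318,330,14);C=world(im,316,130,7.5);d=A-B
print(A,B,C,np.arctan2(d[1],d[0]),np.arctan2(*(C-B)[[1,0]]))
u=d/np.linalg.norm(d);print('o',A-25*u,C-80*u)
"
```

```text
[ 504.30561771 -175.69513325   14.        ] [ 409.93259145 -185.22317714   14.        ] [ 556.58990363 -170.76163038    7.5       ] 0.10062055856775179 0.09828999250324694
o [ 479.43206718 -178.20640465   14.        ] [ 476.99454194 -178.79769884    7.5       ]
```

arm_command(commands=[{"hand": 36, "slide": [1, 1, 12], "yaw": -0.008}, {"hand": 36, "slide": [2, 1.7, 30], "yaw": -0.008}, {"hand": 36, "slide": [2, 1.7, 48], "yaw": -0.008}, {"hand": 36, "slide": [2, 1.7, 62], "yaw": -0.008}, {"hand": 36, "slide": [2, 1.7, 72], "yaw": -0.008}, {"hand": 36, "slide": [2, 1.7, 79], "yaw": -0.008}, {"hand": 36, "slide": [2, 1.7, 84], "yaw": -0.008}, {"hand": 36, "slide": [2, 1.7, 86.5], "yaw": -0.008}, {"hand": 36, "slide": [2, 1.7, 87], "yaw": -0.008}, {"hand": 36, "slide": [2, 1.7, 87], "yaw": -0.008}])

```text
time_s: 15.02
eef_pos: [479.0, -179.1, -17.7]
ee_rot: [-2.323, 2.115, -0.001]
contact_force: [-0.1, -0.1, 0.2]
opening: 35.9
```

arm_command(commands=[{"hand": 20, "slide": [0, 0, 0], "yaw": 0}, {"hand": 0, "slide": [0, 0, 0], "yaw": 0}, {"hand": 0, "slide": [0, 0, 0], "yaw": 0}, {"hand": 0, "slide": [0, 0, 0], "yaw": 0}, {"hand": 0, "slide": [0, 0, 0], "yaw": 0}, {"hand": 0, "slide": [0, 0, 0], "yaw": 0}, {"hand": 0, "slide": [0, 0, 0], "yaw": 0}, {"hand": 0, "slide": [0, 0, 0], "yaw": 0}, {"hand": 0, "slide": [0, 0, 0], "yaw": 0}, {"hand": 0, "slide": [0, 0, 0], "yaw": 0}], newtons=25)

```text
time_s: 15.85
eef_pos: [478.9, -179.0, -17.8]
ee_rot: [-2.323, 2.115, -0.001]
contact_force: [-1.6, 0.6, 6.0]
opening: 15.8
```

Held (15.8 mm). Lift.

arm_command(commands=[{"hand": 0, "slide": [0, 0, -4], "yaw": 0}, {"hand": 0, "slide": [0, 0, -12], "yaw": 0}, {"hand": 0, "slide": [0, 0, -26], "yaw": 0}, {"hand": 0, "slide": [0, 0, -44], "yaw": 0}, {"hand": 0, "slide": [0, 0, -64], "yaw": 0}, {"hand": 0, "slide": [0, 0, -84], "yaw": 0}, {"hand": 0, "slide": [0, 0, -100], "yaw": 0}, {"hand": 0, "slide": [-6, -1, -108], "yaw": 0}, {"hand": 0, "slide": [-18, -4, -110], "yaw": 0}, {"hand": 0, "slide": [-38, -9, -110], "yaw": 0.02}])

```text
time_s: 16.68
eef_pos: [484.2, -140.3, 92.2]
ee_rot: [-2.3, 2.14, -0.002]
contact_force: [0.1, 0.2, -0.2]
opening: 15.6
```

```bash
python3 -c "
from h import *
plan(533.5,181,93,-1.658)
im=snap('wrist','w13')"
```

```text
t 16.68 p [ 484.2 -140.3   92.2] xang -1.499 tilt [ 7.e-04 -8.e-04 -1.e+00] F [ 0.1  0.2 -0.2] open 15.6
slide [-316.9  -72.3   -1. ] yaw 0.159
```

View pics/w13.png

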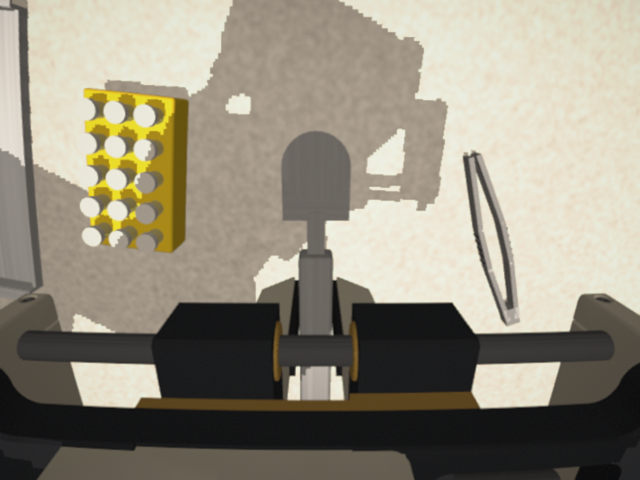

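The spatula is held straight at height. Carry it over the rack to the middle compartment.

arm_command(commands=[{"hand": 0, "slide": [-28, -6, -2], "yaw": 0.01}, {"hand": 0, "slide": [-62, -14, -3], "yaw": 0.02}, {"hand": 0, "slide": [-98, -22, -3], "yaw": 0.04}, {"hand": 0, "slide": [-134, -30, -3], "yaw": 0.06}, {"hand": 0, "slide": [-170, -38, -3], "yaw": 0.08}, {"hand": 0, "slide": [-206, -46, -3], "yaw": 0.1}, {"hand": 0, "slide": [-240, -54, -3], "yaw": 0.12}, {"hand": 0, "slide": [-270, -61, -3], "yaw": 0.14}, {"hand": 0, "slide": [-296, -67, -3], "yaw": 0.159}, {"hand": 0, "slide": [-314, -71.5, -3], "yaw": 0.159}])

```text
time_s: 17.57
eef_pos: [530.8, 181.6, 93.7]
ee_rot: [2.125, -2.311, -0.003]
contact_force: [-0.0, -0.6, -0.6]
opening: 15.7
```

arm_command(commands=[{"hand": 0, "slide": [-3, 0, 2], "yaw": 0}, {"hand": 0, "slide": [-3, 0, 10], "yaw": 0}, {"hand": 0, "slide": [-3, 0, 24], "yaw": 0}, {"hand": 0, "slide": [-3, 0, 42], "yaw": 0}, {"hand": 0, "slide": [-3, 0, 58], "yaw": 0}, {"hand": 0, "slide": [-3, 0, 66], "yaw": 0}, {"hand": 0, "slide": [-3, 0, 70], "yaw": 0}, {"hand": 0, "slide": [-3, 0, 70], "yaw": 0}, {"hand": 0, "slide": [-3, 0, 70], "yaw": 0}, {"hand": 0, "slide": [-3, 0, 70], "yaw": 0}])

```text
time_s: 18.4
eef_pos: [533.1, 181.0, 25.7]
ee_rot: [-2.124, 2.313, -0.001]
contact_force: [-0.1, -0.1, -0.5]
opening: 15.6
```

```bash
python3 -c "
from h import *
plan(533.5,181,-15,-1.658)
im=snap('wrist','w14')
for u,v in [(316,170),(316,260),(316,235),(300,100)]: print(u,v,world(im,u,v).round(1))
"
```

```text
t 18.4 p [533.1 181.   25.7] xang -1.656 tilt [-3.0e-04 -1.5e-03 -1.0e+00] F [-0.1 -0.1 -0.5] open 15.6
slide [-0.  -0.4 40.7] yaw 0.002
316 170 [595.3 174.7  52.3]
316 260 [555.7 178.1  57.2]
316 235 [566.  177.2  52.6]
300 100 [626.8 180.6   2.2]
```

View pics/w14.png

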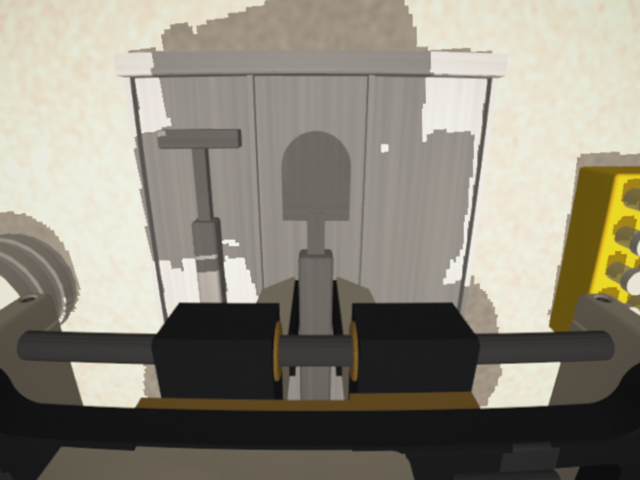

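The blade (281–350) is centred between the ribs (257 and 367), with the underside about 40 mm above the floor.

arm_command(commands=[{"hand": 0, "slide": [0, 0, 6], "yaw": 0}, {"hand": 0, "slide": [0, 0, 16], "yaw": 0}, {"hand": 0, "slide": [0, 0, 25], "yaw": 0}, {"hand": 0, "slide": [0, 0, 31], "yaw": 0}, {"hand": 0, "slide": [0, 0, 35], "yaw": 0}, {"hand": 0, "slide": [0, 0, 37], "yaw": 0}, {"hand": 0, "slide": [0, 0, 38.2], "yaw": 0}, {"hand": 0, "slide": [0, 0, 39.2], "yaw": 0}, {"hand": 0, "slide": [0, 0, 39.8], "yaw": 0}, {"hand": 0, "slide": [0, 0, 40], "yaw": 0}])

```text
time_s: 19.28
eef_pos: [532.7, 181.2, -14.8]
ee_rot: [-2.125, 2.314, -0.001]
contact_force: [-1.7, -0.5, 2.1]
opening: 15.7
```

```bash
python3 -c "
from h import *
plan(533.5,181,-15,-1.658)
im=snap('wrist','w15');plan(533.5,181,-15,-1.658)
for u,v in [(316,170),(316,260),(316,235),(300,100)]: print(u,v,world(im,u,v).round(1))
"
```

```text
t 19.28 p [532.7 181.2 -14.8] xang -1.656 tilt [-0.e+00 -5.e-04 -1.e+00] F [-1.7 -0.5  2.1] open 15.7
slide [ 0.1 -0.9  0.2] yaw 0.002
t 19.33 p [532.7 181.1 -14.7] xang -1.656 tilt [-0.e+00 -6.e-04 -1.e+00] F [-0.8 -0.2  0.6] open 16.0
slide [ 0.1 -0.8  0.3] yaw 0.002
316 170 [595.  174.9  12.1]
316 260 [555.  178.2  16. ]
316 235 [565.6 177.3  11.9]
300 100 [624.4 179.3   3.2]
```

Contact felt and the height matches the spreader's seated reading. Release and lift.

arm_command(commands=[{"hand": 19, "slide": [0, 0, 0], "yaw": 0}, {"hand": 24, "slide": [0, 0, 0], "yaw": 0}, {"hand": 28, "slide": [0, 0, 0], "yaw": 0}, {"hand": 28, "slide": [0, 0, 0], "yaw": 0}, {"hand": 28, "slide": [0, 0, -6], "yaw": 0}, {"hand": 28, "slide": [0, 0, -16], "yaw": 0}, {"hand": 28, "slide": [0, 0, -30], "yaw": 0}, {"hand": 30, "slide": [0, 0, -50], "yaw": 0}, {"hand": 40, "slide": [0, 0, -80], "yaw": 0}, {"hand": 50, "slide": [0, 0, -110], "yaw": 0}])

```text
time_s: 20.17
eef_pos: [532.0, 181.0, 96.5]
ee_rot: [2.124, -2.314, -0.001]
contact_force: [0.8, 0.6, -0.1]
opening: 39.1
```

```bash
python3 -c "
from h import *
im=snap('wrist','w16');plan(485.7,-282.7,70,-1.132)
"
```

```text
t 20.22 p [535.8 181.9 103.2] xang -1.656 tilt [-0.0028 -0.01   -0.9999] F [2.3 0.2 5.6] open 42.5
slide [467.3  10.8  31.7] yaw -0.524
```

View pics/w16.png

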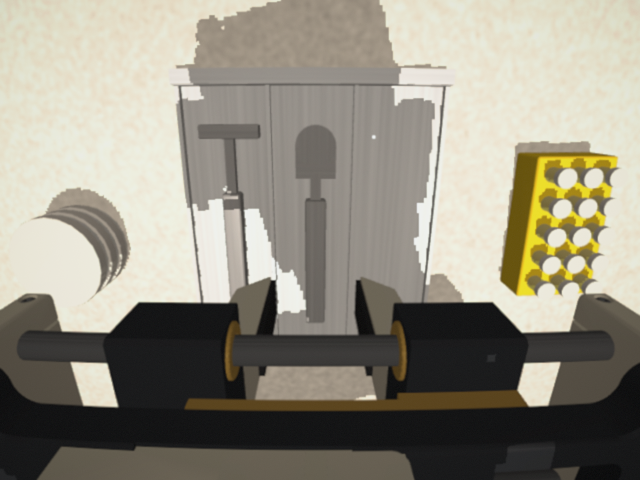

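The spatula is in the middle compartment, clear of both ribs (270 and 354). On to the forceps.

arm_command(commands=[{"hand": 50, "slide": [25, 0, 0], "yaw": 0}, {"hand": 50, "slide": [62, 1, 0], "yaw": -0.04}, {"hand": 50, "slide": [100, 2, 0], "yaw": -0.1}, {"hand": 50, "slide": [138, 2, 0], "yaw": -0.16}, {"hand": 50, "slide": [176, 3, 0], "yaw": -0.22}, {"hand": 50, "slide": [214, 4, 0], "yaw": -0.28}, {"hand": 50, "slide": [252, 4, 0], "yaw": -0.34}, {"hand": 50, "slide": [290, 5, 0], "yaw": -0.4}, {"hand": 50, "slide": [328, 6, 0], "yaw": -0.46}, {"hand": 50, "slide": [366, 6, 0], "yaw": -0.524}])

```text
time_s: 21.05
eef_pos: [495.0, -184.9, 95.9]
ee_rot: [-2.654, 1.681, -0.002]
contact_force: [0.6, -0.6, -0.2]
opening: 49.8
```

```bash
python3 -c "
from h import *
plan(485.7,-282.7,70,-1.132)
"
```

```text
t 21.05 p [ 495.  -184.9   95.9] xang -1.129 tilt [ 1.2e-03 -8.0e-04 -1.0e+00] F [ 0.6 -0.6 -0.2] open 49.8
slide [84.4 50.2 26. ] yaw 0.003
```

arm_command(commands=[{"hand": 44, "slide": [28, 17, 0], "yaw": 0}, {"hand": 44, "slide": [54, 32, 4], "yaw": 0}, {"hand": 44, "slide": [74, 44, 12], "yaw": 0}, {"hand": 44, "slide": [84, 50, 22], "yaw": 0}, {"hand": 44, "slide": [84, 50, 26], "yaw": 0}, {"hand": 44, "slide": [84, 50, 26], "yaw": 0}, {"hand": 44, "slide": [84, 50, 26], "yaw": 0}, {"hand": 44, "slide": [84, 50, 26], "yaw": 0}, {"hand": 44, "slide": [84, 50, 26], "yaw": 0}, {"hand": 44, "slide": [84, 50, 26], "yaw": 0}])

```text
time_s: 21.88
eef_pos: [486.3, -279.5, 69.4]
ee_rot: [2.653, -1.683, 0.001]
contact_force: [-0.3, 1.1, 0.3]
opening: 43.7
```

```bash
python3 -c "
from h import *
plan(485.7,-282.7,-18,-1.132)
im=snap('wrist','w17')"
```

```text
t 21.88 p [ 486.3 -279.5   69.4] xang -1.131 tilt [ 7.e-04 -4.e-04 -1.e+00] F [-0.3  1.1  0.3] open 43.7
slide [ 2.6  2.  87.5] yaw 0.001
```

View pics/w17.png

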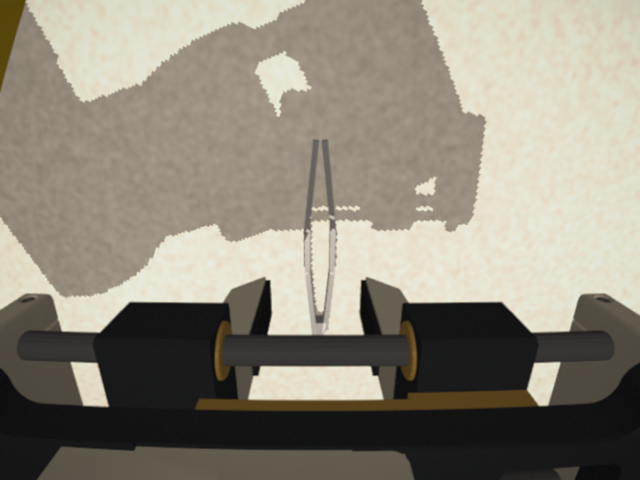

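The forceps are centred: tips (320.5,140), back end about (320,333).

```bash
python3 -c "
from h import *
im=load('w17')
A=world(im,320.7,139.5,12);B=world(im,319.5,334,12);d=A-B
print(A,B,np.hypot(*d[:2]),np.arctan2(d[1],d[0]),(A+B)/2, B+d*75/np.linalg.norm(d))
M=(A-d*75/np.linalg.norm(d));print('from tip',M)
plan(*M[:2],-18,np.arctan2(d[1],d[0])-np.pi/2)
"
```

```text
[ 551.45347847 -253.02727549   12.        ] [ 418.78461568 -315.35123657   12.        ] 146.57865900763764 0.439173160595763 [ 485.11904708 -284.18925603   12.        ] [ 486.66738099 -283.46189393   12.        ]
from tip [ 483.57071316 -284.91661813   12.        ]
t 21.93 p [ 486.2 -279.7   69.4] xang -1.131 tilt [ 7.e-04 -3.e-04 -1.e+00] F [-0.   0.2 -0.5] open 43.7
slide [ 3.5  4.7 87.4] yaw 0.001
```

arm_command(commands=[{"hand": 44, "slide": [2, 1.5, 12], "yaw": 0}, {"hand": 44, "slide": [3.6, 2.9, 30], "yaw": 0}, {"hand": 44, "slide": [3.6, 2.9, 48], "yaw": 0}, {"hand": 44, "slide": [3.6, 2.9, 62], "yaw": 0}, {"hand": 44, "slide": [3.6, 2.9, 72], "yaw": 0}, {"hand": 44, "slide": [3.6, 2.9, 79], "yaw": 0}, {"hand": 44, "slide": [3.6, 2.9, 84], "yaw": 0}, {"hand": 44, "slide": [3.6, 2.9, 86.5], "yaw": 0}, {"hand": 44, "slide": [3.6, 2.9, 87], "yaw": 0}, {"hand": 44, "slide": [3.6, 2.9, 87], "yaw": 0}])

```text
time_s: 22.77
eef_pos: [485.0, -285.0, -17.7]
ee_rot: [2.652, -1.685, 0.001]
contact_force: [1.1, -0.1, 0.4]
opening: 44.0
```

arm_command(commands=[{"hand": 28, "slide": [0, 0, 0], "yaw": 0}, {"hand": 10, "slide": [0, 0, 0], "yaw": 0}, {"hand": 0, "slide": [0, 0, 0], "yaw": 0}, {"hand": 0, "slide": [0, 0, 0], "yaw": 0}, {"hand": 0, "slide": [0, 0, 0], "yaw": 0}, {"hand": 0, "slide": [0, 0, 0], "yaw": 0}, {"hand": 0, "slide": [0, 0, 0], "yaw": 0}, {"hand": 0, "slide": [0, 0, 0], "yaw": 0}, {"hand": 0, "slide": [0, 0, 0], "yaw": 0}, {"hand": 0, "slide": [0, 0, 0], "yaw": 0}], newtons=25)

```text
time_s: 23.6
eef_pos: [484.8, -284.9, -17.8]
ee_rot: [2.652, -1.685, 0.001]
contact_force: [-1.4, -0.2, 5.0]
opening: 21.7
```

Held (21.7 mm). Lift.

arm_command(commands=[{"hand": 0, "slide": [0, 0, -4], "yaw": 0}, {"hand": 0, "slide": [0, 0, -12], "yaw": 0}, {"hand": 0, "slide": [0, 0, -26], "yaw": 0}, {"hand": 0, "slide": [0, 0, -44], "yaw": 0}, {"hand": 0, "slide": [0, 0, -64], "yaw": 0}, {"hand": 0, "slide": [0, 0, -84], "yaw": 0}, {"hand": 0, "slide": [0, 0, -100], "yaw": 0}, {"hand": 0, "slide": [0, 0, -110], "yaw": 0}, {"hand": 0, "slide": [0, 0, -112], "yaw": 0}, {"hand": 0, "slide": [0, 0, -112], "yaw": 0}])

```text
time_s: 24.43
eef_pos: [484.8, -284.9, 94.3]
ee_rot: [2.652, -1.685, 0.002]
contact_force: [-1.1, -0.5, -0.3]
opening: 21.5
```

```bash
python3 -c "
from h import *
plan(528,118.2,94,-1.658)
im=snap('wrist','w18')
for u,v in [(314,140),(325,140),(320,250),(306,240),(335,240),(306,250),(335,250)]: print(u,v,world(im,u,v).round(1))"
```

```text
t 24.43 p [ 484.8 -284.9   94.3] xang -1.132 tilt [ 9.e-04 -4.e-04 -1.e+00] F [-1.1 -0.5 -0.3] open 21.5
slide [-3.466e+02 -2.103e+02  1.000e-01] yaw 0.526
314 140 [ 545.9 -255.6   -0. ]
325 140 [ 549.3 -263.2   -1.4]
320 250 [ 467.9 -297.7   -0.9]
306 240 [ 4.713e+02 -2.834e+02  3.000e-01]
335 240 [ 517.2 -279.8  124. ]
306 250 [ 463.  -287.2   -0.7]
335 250 [ 512.8 -282.   123.5]
```

View pics/w18.png

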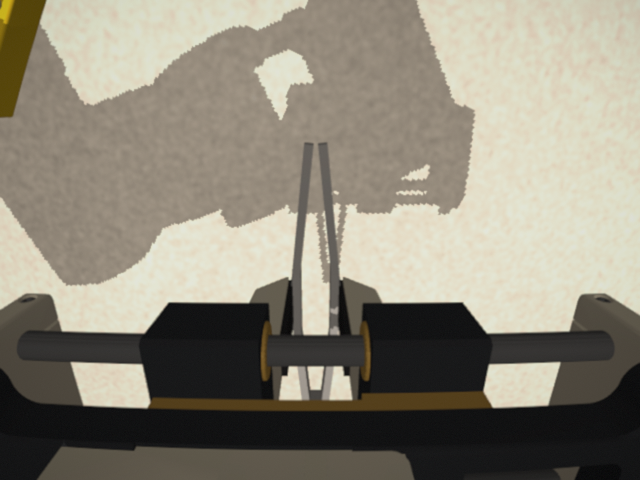

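The forceps are held level: arm tops at 124 mm, so the underside is at 112. Carry them to the compartment next to the rack.

arm_command(commands=[{"hand": 0, "slide": [-16, -10, 0], "yaw": 0.02}, {"hand": 0, "slide": [-44, -27, 0], "yaw": 0.07}, {"hand": 0, "slide": [-75, -45, 0], "yaw": 0.13}, {"hand": 0, "slide": [-106, -64, 0], "yaw": 0.19}, {"hand": 0, "slide": [-137, -83, 0], "yaw": 0.25}, {"hand": 0, "slide": [-168, -102, 0], "yaw": 0.31}, {"hand": 0, "slide": [-199, -121, 0], "yaw": 0.37}, {"hand": 0, "slide": [-230, -139, 0], "yaw": 0.43}, {"hand": 0, "slide": [-261, -158, 0], "yaw": 0.49}, {"hand": 0, "slide": [-290, -176, 0], "yaw": 0.526}])

```text
time_s: 25.32
eef_pos: [519.8, 54.5, 92.6]
ee_rot: [2.118, -2.318, -0.003]
contact_force: [0.5, -0.9, -1.1]
opening: 21.9
```

```bash
python3 -c "
from h import *
plan(528,118.2,24,-1.658)"
```

```text
t 25.32 p [519.8  54.5  92.6] xang -1.661 tilt [ 1.0e-04  2.6e-03 -1.0e+00] F [ 0.5 -0.9 -1.1] open 21.9
slide [-64.2  -2.6  68.6] yaw -0.003
```

arm_command(commands=[{"hand": 0, "slide": [-26, -1, 0], "yaw": 0}, {"hand": 0, "slide": [-46, -2, 0], "yaw": 0}, {"hand": 0, "slide": [-60, -3, 4], "yaw": 0}, {"hand": 0, "slide": [-64, -3, 14], "yaw": 0}, {"hand": 0, "slide": [-64, -3, 30], "yaw": 0}, {"hand": 0, "slide": [-64, -3, 46], "yaw": 0}, {"hand": 0, "slide": [-64, -3, 58], "yaw": 0}, {"hand": 0, "slide": [-64, -3, 66], "yaw": 0}, {"hand": 0, "slide": [-64, -3, 68], "yaw": 0}, {"hand": 0, "slide": [-64, -3, 68], "yaw": 0}])

```text
time_s: 26.15
eef_pos: [528.7, 115.4, 24.8]
ee_rot: [2.121, -2.315, -0.002]
contact_force: [0.1, 0.7, -1.0]
opening: 21.7
```

```bash
python3 -c "
from h import *
im=snap('wrist','w19')
plan(528,118.2,-15,-1.658)"
```

```text
t 26.2 p [529.3 115.6  25.6] xang -1.659 tilt [ 3.e-04  7.e-04 -1.e+00] F [-0.3  0.4 -1.1] open 21.2
slide [-2.5  1.5 40.6] yaw -0.001
```

View pics/w19.png

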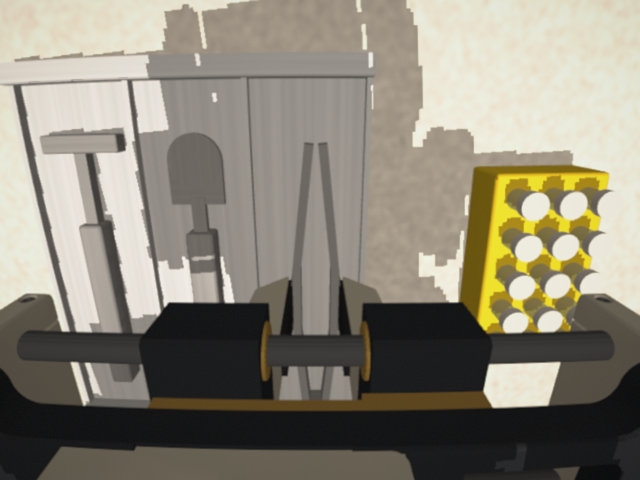

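The forceps are between the rib (250–258) and the right wall (366), slightly right of centre. I'll shift 2.5 mm left and lower.

arm_command(commands=[{"hand": 0, "slide": [-2.5, 1, 6], "yaw": 0}, {"hand": 0, "slide": [-2.5, 1, 16], "yaw": 0}, {"hand": 0, "slide": [-2.5, 1, 25], "yaw": 0}, {"hand": 0, "slide": [-2.5, 1, 31], "yaw": 0}, {"hand": 0, "slide": [-2.5, 1, 34], "yaw": 0}, {"hand": 0, "slide": [-2.5, 1, 36], "yaw": 0}, {"hand": 0, "slide": [-2.5, 1, 37], "yaw": 0}, {"hand": 0, "slide": [-2.5, 1, 38], "yaw": 0}, {"hand": 0, "slide": [-2.5, 1, 38.5], "yaw": 0}, {"hand": 0, "slide": [-2.5, 1, 38.5], "yaw": 0}])

```text
time_s: 27.03
eef_pos: [528.8, 118.5, -12.4]
ee_rot: [-2.122, 2.316, -0.001]
contact_force: [0.1, -1.0, -0.4]
opening: 22.0
```

```bash
python3 -c "
from h import *
im=snap('wrist','w20')
plan(528,118.2,-15,-1.658)
for v in (150,180,210,240): 
  print([world(im,u,v)[2].round(0) for u in range(294,340,3)])"
```

```text
t 27.08 p [528.8 118.5 -12.4] xang -1.658 tilt [ 0.e+00 -5.e-04 -1.e+00] F [ 0.5  0.8 -0.4] open 21.3
slide [0.4 0.8 2.6] yaw -0.0
[np.float64(4.0), np.float64(3.0), np.float64(3.0), np.float64(4.0), np.float64(18.0), np.float64(17.0), np.float64(17.0), np.float64(4.0), np.float64(3.0), np.float64(18.0), np.float64(18.0), np.float64(18.0), np.float64(3.0), np.float64(3.0), np.float64(2.0), np.float64(3.0)]
[np.float64(3.0), np.float64(4.0), np.float64(3.0), np.float64(18.0), np.float64(18.0), np.float64(16.0), np.float64(1.0), np.float64(3.0), np.float64(3.0), np.float64(3.0), np.float64(17.0), np.float64(18.0), np.float64(17.0), np.float64(2.0), np.float64(3.0), np.float64(3.0)]
[np.float64(3.0), np.float64(4.0), np.float64(18.0), np.float64(18.0), np.float64(17.0), np.float64(3.0), np.float64(5.0), np.float64(2.0), np.float64(2.0), np.float64(3.0), np.float64(3.0), np.float64(16.0), np.float64(17.0), np.float64(17.0), np.float64(3.0), np.float64(3.0)]
[np.float64(3.0), np.float64(17.0), np.float64(18.0), np.float64(18.0), np.float64(2.0), np.float64(3.0), np.float64(4.0), np.float64(3.0), np.float64(4.0), np.float64(2.0), np.float64(4.0), np.float64(3.0), np.float64(17.0), np.float64(17.0), np.float64(17.0), np.float64(2.0)]
```

View pics/w20.png

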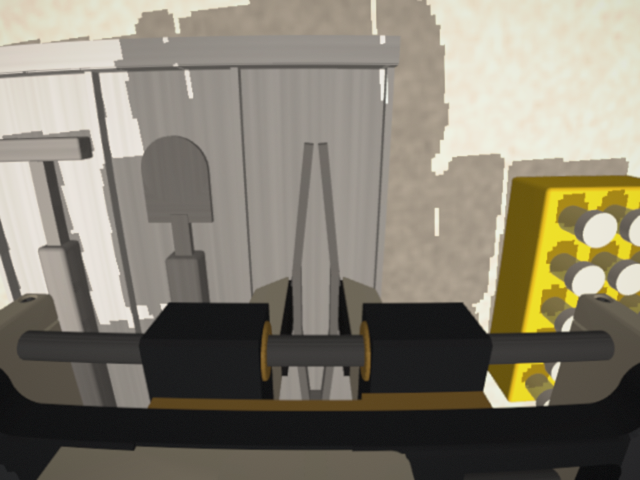

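The forceps are centred, about 2.5 mm above the floor (tops at 17.5, expected 15). Last lowering.

arm_command(commands=[{"hand": 0, "slide": [0, 0, 0.6], "yaw": 0}, {"hand": 0, "slide": [0, 0, 1.2], "yaw": 0}, {"hand": 0, "slide": [0, 0, 1.8], "yaw": 0}, {"hand": 0, "slide": [0, 0, 2.2], "yaw": 0}, {"hand": 0, "slide": [0, 0, 2.5], "yaw": 0}, {"hand": 0, "slide": [0, 0, 2.7], "yaw": 0}, {"hand": 0, "slide": [0, 0, 2.7], "yaw": 0}, {"hand": 0, "slide": [0, 0, 2.7], "yaw": 0}, {"hand": 0, "slide": [0, 0, 2.7], "yaw": 0}, {"hand": 0, "slide": [0, 0, 2.7], "yaw": 0}])

```text
time_s: 27.92
eef_pos: [528.6, 118.5, -14.8]
ee_rot: [-2.122, 2.316, -0.0]
contact_force: [-2.5, -0.2, 5.2]
opening: 21.8
```

Contact at 5 N, so it's seated. Release and lift.

arm_command(commands=[{"hand": 24, "slide": [0, 0, 0], "yaw": 0}, {"hand": 28, "slide": [0, 0, 0], "yaw": 0}, {"hand": 31, "slide": [0, 0, 0], "yaw": 0}, {"hand": 31, "slide": [0, 0, 0], "yaw": 0}, {"hand": 31, "slide": [0, 0, -6], "yaw": 0}, {"hand": 31, "slide": [0, 0, -16], "yaw": 0}, {"hand": 31, "slide": [0, 0, -32], "yaw": 0}, {"hand": 31, "slide": [0, 0, -56], "yaw": 0}, {"hand": 40, "slide": [0, 0, -86], "yaw": 0}, {"hand": 40, "slide": [0, 0, -116], "yaw": 0}])

```text
time_s: 28.75
eef_pos: [528.2, 118.5, 102.5]
ee_rot: [2.122, -2.316, -0.0]
contact_force: [0.9, -1.3, -0.0]
opening: 38.3
```

arm_command(commands=[{"hand": 40, "slide": [10, 5, -10], "yaw": 0}, {"hand": 40, "slide": [30, 15, -30], "yaw": 0}, {"hand": 40, "slide": [60, 25, -50], "yaw": 0}, {"hand": 40, "slide": [90, 35, -60], "yaw": 0}, {"hand": 40, "slide": [120, 45, -60], "yaw": 0}, {"hand": 40, "slide": [150, 50, -60], "yaw": 0}, {"hand": 40, "slide": [180, 50, -60], "yaw": 0}, {"hand": 40, "slide": [205, 50, -60], "yaw": 0}, {"hand": 40, "slide": [225, 50, -60], "yaw": 0}, {"hand": 40, "slide": [235, 50, -60], "yaw": 0}])

```text
time_s: 29.58
eef_pos: [457.6, -113.5, 161.0]
ee_rot: [2.12, -2.318, 0.001]
contact_force: [0.2, 0.0, -0.5]
opening: 40.0
```

```bash
python3 -c "
from h import *
im=snap('top','top1')
c=im['color'][185:330,130:345,::-1];cv2.imwrite('pics/top1c.png',cv2.resize(c,None,fx=3.7,fy=3.7,interpolation=cv2.INTER_CUBIC))
snap('side','s3')
plan(0,0,0)"
```

```text
t 29.68 p [ 457.9 -112.3  160.8] xang -1.661 tilt [ 2.e-04 -0.e+00 -1.e+00] F [-0.   0.9  0.3] open 39.9
slide [-70.9 466.2 160.8] yaw 0
```

View pics/top1c.png

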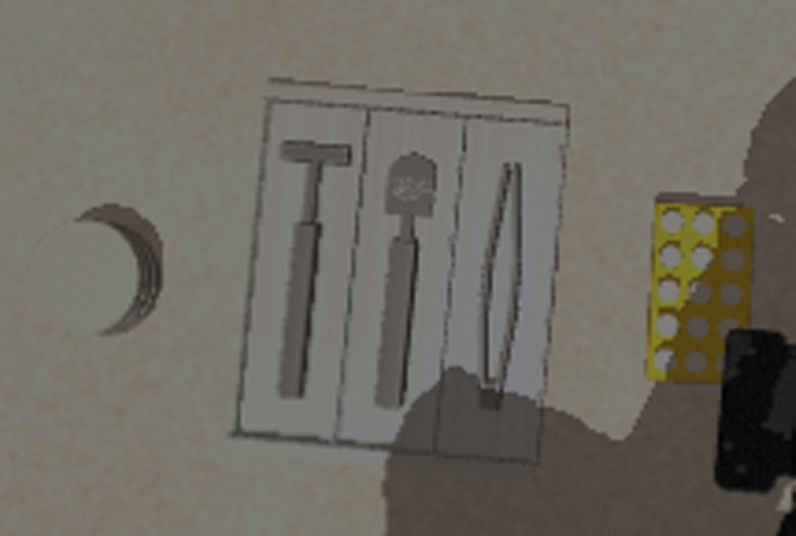

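View pics/s3.png

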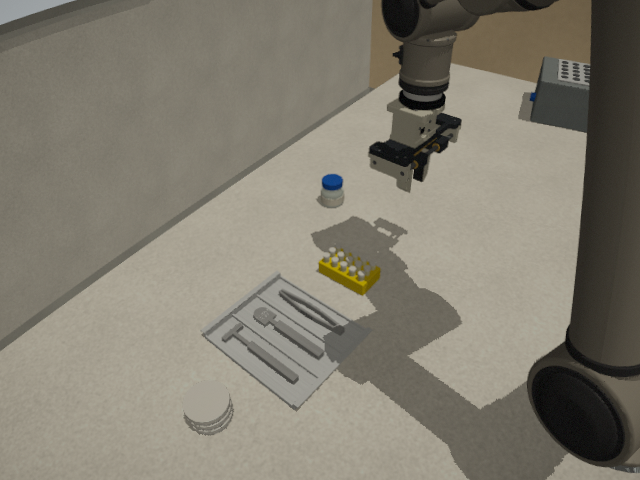

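All three instruments lie flat inside their own compartments, working ends pointing away from the robot. In the crop, the forceps tips are at (512,165), the spatula blade at (410,180) and the spreader bar at (315,153). The rack, dishes and bottle are at the same pixels as at the start. Handing in.

```bash
python3 -c "
from h import *
print(robot.finish_job())"
```

```text
the job is handed in; nothing more can be done
None
```

All three instruments are in the tray as asked, counted from the rack side: forceps, spatula in the middle, spreader farthest. They were set down in the order spreader, spatula, forceps. The job was handed in at about 30 s of the 72 s allowed.

**Last checks:** in the final top and side pictures each instrument lies flat, clear of the ribs and walls, with its working end pointing away from the robot. The rack, dishes and bottle are where they stood at the start. The arm was clear of everything, and each set-down was gentle, at 1–5 N.

**What disagreed:** the real fingertips sit about 22 mm above the reported TCP, although the TCP is described as being at the very end of the fingers. Because of this, my first two grasps on the spreader closed above it without touching it. I measured the offset in the wrist camera's depth picture and corrected for it, and every later grasp held.

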